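Lock the T-foot stop post into the bench socket

TASK

Mount the stop post: take the steel T-foot post out of its cradle, stand it upright in the bench socket with its T-shaped foot passed down through the slot until the collar rests on the plate, and let go of it there. Then take hold of it again and give it a quarter turn, so that the foot lies square across the middle of the slot beneath the plate and the post can no longer be pulled out; leave it standing there with its collar on the plate.

Things in the scene. Friction and masses are not known exactly. Their poses are not given: they have to be found in the camera images.
- post: bare steel stop post, 140 mm long, 0.13 to 0.25 kg. Origin: centre of the foot's underside; +z runs along the post to its top end. From the foot up: T-foot bar 60 (along y) x 16 (x) mm, z 0 to 12; round neck 14 mm across, z 12 to 28; round dark collar 36 mm across, z 28 to 33; shank 16 x 16 mm, faces square to x and y, z 33 to 140. Centre of mass z = 57 mm
- shank (a point): point on the post's axis, in the square shank at z = 100 mm (40 mm from the top end); axes as the post's. At the start the post lies level in the cradle, axis 68 mm above the worktop, across the robot's view, foot to the left, top end to the right, foot bar level, and this point lies straight above the cradle's origin
- cradle: fixed grey rest, base 114 x 70 x 8 mm, origin centre of its underside, x along the lying post (towards its foot), z up. Two notched uprights, 9 mm thick along x, 34 mm wide, at x = -36 and +53 mm; they carry the shank's underside at 60 mm height, prongs reach 70 mm, notch 19 mm wide. Between them the shank is free to be gripped across y
- socket: fixed steel bench socket, 100 (x) x 120 (y) x 44 mm high, origin centre of its underside, z up: 12 mm thick slotted top plate on two side cheeks, open front and back. Space beneath the plate 96 mm wide (y), 26 mm high, so the foot can turn either way; no stop or detent. With the collar on the plate the foot's top is 4 mm below the plate's underside
- slot (a point): centre of the slot's mouth on the socket plate's upper face, 44 mm above the worktop; axes as the socket's. The slot goes through the plate, 66 mm along y, 21 mm along x. The foot passes when the post's y is parallel to this y; with the collar seated the post's origin is 28 mm below this point

How it is judged:
By the outcome, as a careful person would: the job done as asked, in the order asked, and still so for the second after the job is handed in, with the robot touching nothing.
It also fails if it takes over 58 s, if anything falls off the work surface, if the arm or the gripper's body presses on something with over 40 N, if the wrist force passes 120 N, or if a joint passes its speed limit or range.

ROBOT

A 6-joint arm with a two-finger parallel gripper is mounted at the origin on a cart in front of the work surface, level with it; the furniture and walls round the work are solid. World frame = base frame: x ahead of the robot, y to its left, z up, the work surface at z = 0. Lengths are in mm, angles in degrees, forces in N, time in s.
With the tool pointing down it reaches from about 350 to 850 mm from the base axis. Payload 8.1 kg.
Tool frame: the origin (TCP) lies at the very end of the fingers, on their centre line; the grasp point (between the pads) lies 19 mm behind it (r.grasp_offset is the distance from the TCP to the grasp point, in mm); z points along the fingers, y is the line along which they close (so a half turn about z gives the same grasp; the last joint's range is limited). The gripper opens to 85 mm and grips with 20 to 120 N. Pads are 22 mm wide; open, the fingers measure 114 mm over their backs; the gripper's body (76 mm by 85 mm) begins 54 mm behind the grasp point. The pads swing forward as they close: fully open they stand 13 mm farther back than shut.
Start: joints at [60.825, 7.471, 85.268, -0, 87.261, -4.893], TCP at [246.716, 546.934, 231.292] pointing down, gripper open.
Joint ranges: [-169.43, 169.43], [-51.17, 129.36], [1.28, 143.12], [-76.62, 256.62], [0, 156.53], [-152.29, 152.29]. Speed limits (degrees/s): [136.94, 136.94, 159.86, 180, 180, 180].

INTERFACE

Orientations are given as [roll, pitch, yaw] about the fixed x, y, z axes, in that order (R = Rz(yaw) Ry(pitch) Rx(roll)).
In Python, from bench import r gives the robot as it stands.
- The arm moves only by the tool carry_out, never from a script. Its argument "commands" is a list of rows, each an object with "jaw": the finger opening in m, from 0 to 0.0854; "translation": the shift along the tool's x, y, z in m, a list of three; "spin": the turn about the tool's z in rad. A call has exactly 8 rows; each row shifts and turns the commanded pose from where the row before left it, along the tool's axes as they then stand; what a row does not reach is not made up. A row lasts 1/12 s, in which the tool goes at most 41.7 mm and 7.16 degrees, less where a joint would pass 70% of its speed; a pose out of reach is approached as far as the arm can. A call is refused whole if a number of a shift passes 0.0417 or a number of a turn 0.125, either way. A call with a gripper value outside its range is refused whole. The fingers move at their own pace and stop on an object; "squeeze" is the grip in N (left out, the last holds). Time passes only in rows, so rows that do not move let the fingers close, or fill a call up. It gives the time, the measured TCP pose, the force, the opening and the grip force at its end, in the units of the state.
- r.sense(): the state, without advancing time (a new reading comes with each control period).
- r.snapshot(name): name is "scene" or "top" or "wrist"; returns a dict with "pixels" (384x512x3 uint8, blue, green, red), "K" (3x3 intrinsics, pixels), "extrinsics" (4x4, takes a point from camera to world coordinates). Camera axes: x right, y down, z forward; pixel columns grow to the right and rows downward; lengths in mm; the calibration is good to about 2 mm. A picture is of the moment at which its call begins. There is no depth.
- r.hand_in(): hands the job in; it is judged then, once.
Trained networks look in a picture, given as the dict that the camera call returned (one of the last four; its "shot" number tells which), for a name from the list of things; names that differ only in an ending like _2 or _b are one class to them, and where a whole thing is asked for, a point or a joint stands for the part that bears it (a point fixed in the world has none). Each returns a list of dicts, best first, with "score" (0 to 1); they miss things now and then, are a little off and sometimes report something else, mostly with a low value. They report only what shows in the picture. A call takes as long as a camera call.
- r.spot_in(picture, target): "xy" ([column, row] in pixels, amid what is visible of it).
- r.regions_of(picture, target): "pixels" (384x512 bool, what is visible of it) and "xy" ([column, row] in pixels, amid what is visible of it).
- r.landmark_of(picture, target): "xy" ([column, row] in pixels: a listed point, or the origin of a listed thing).
The state is a dict: "time": time; "joint_pos": joint angles; "qd": joint speeds; "joint_efforts": joint torques, N m; "tool_pos": TCP position; "tcp_rot": TCP orientation; "ft_force": force on the tool from outside, world axes, zero at the start; "wrist_torque": the same for the moment, N m; "finger_gap": finger opening in mm; "grip_force": force on a finger pad.
Only numpy, scipy, OpenCV 4.12 (cv2) and the standard library are available. Lean on these libraries where they do the work, as an engineer would, in place of code of your own. Each camera call takes 0.05 s, during which the arm holds its last target. There are 200 camera calls.

## Working session

There is one attempt and no reset: what is moved stays moved. The work goes in short steps, Python scripts to look and compute and a tool call to move; the robot and the scene stay as the last step left them, time stands still between calls to the robot, and variables do not carry over. Pictures are saved under pics/ and viewed, at most 10 in all, crops included, and the job is handed in when it is done.

Besides the shell and the picture viewer there is one more tool, called after "Call:" by a JSON object that holds its "method" and its "body". carry_out: Moves the arm, as the interface text tells. Its arguments: {"type":"object","properties":{"commands":{"type":"array","items":{"type":"object","properties":{"jaw":{"type":"number"},"translation":{"type":"array","items":{"type":"number"}},"spin":{"type":"number"}}}},"squeeze":{"type":"number"}},"required":["commands"]}

```bash
ls; mkdir -p pics
cat > h.py <<'E'
import numpy as np, cv2
from bench import r
def ray(p,uv):
    K=np.array(p["K"]);T=np.array(p["extrinsics"])
    d=T[:3,:3]@np.linalg.inv(K)@np.array([uv[0],uv[1],1.]);return T[:3,3],d/np.linalg.norm(d)
def atz(p,uv,z):
    o,d=ray(p,uv);return o+d*(z-o[2])/d[2]
def proj(p,X):
    K=np.array(p["K"]);T=np.array(p["extrinsics"]);c=T[:3,:3].T@(np.array(X)-T[:3,3]);q=K@c;return q[:2]/q[2]
def tri(l):
    A=np.zeros((3,3));b=np.zeros(3)
    for p,uv in l:
        o,d=ray(p,uv);M=np.eye(3)-np.outer(d,d);A+=M;b+=M@o
    return np.linalg.solve(A,b)
E
python3 - <<'E'
from h import *
print({k:np.round(v,2) for k,v in r.sense().items()}, r.grasp_offset)
P={n:r.snapshot(n) for n in("scene","top")}
for n,p in P.items():
    cv2.imwrite(f"pics/{n}0.png",p["pixels"])
    print(n,np.round(p["extrinsics"],2).tolist())
    for t,z in(("post",68),("shank",68),("cradle",0),("socket",0),("slot",44)):
        print(n,t,[(np.round(d["xy"],1),round(d["score"],2),np.round(atz(p,d["xy"],z),1)) for d in r.landmark_of(p,t)[:2]])
E
```

```text
pics
{'time': np.float64(0.0), 'joint_pos': array([60.82,  7.52, 85.33,  0.  , 87.26, -4.89]), 'qd': array([-0.04,  0.03,  0.02, -0.07,  0.03,  0.05]), 'joint_efforts': array([ 0.000e+00, -5.694e+01, -5.005e+01, -0.000e+00,  2.000e-02,
        0.000e+00]), 'tool_pos': array([246.45, 546.45, 230.24]), 'tcp_rot': array([-1.7989e+02, -1.0000e-02,  1.5572e+02]), 'ft_force': array([-0.01, -0.79, -0.43]), 'wrist_torque': array([-0.05, -0.  , -0.01]), 'grip_force': np.float64(0.0), 'finger_gap': np.float64(85.41)} 18.700000000000003
scene [[0.8, -0.41, 0.45, -5.79], [-0.6, -0.56, 0.57, -468.47], [0.02, -0.72, -0.69, 850.88], [0.0, 0.0, 0.0, 1.0]]
scene post [(array([218.6, 137. ]), 0.57, array([508.7, 352.2,  68. ]))]
scene shank [(array([234.7, 161.7]), 0.7, array([488. , 252.9,  68. ]))]
scene cradle [(array([235.4, 184.6]), 0.66, array([483.9, 245.8,   0. ]))]
scene socket [(array([307.1, 261.8]), 0.62, array([472.1, -34.3,   0. ]))]
scene slot []
top [[0.01, -0.99, 0.12, 375.12], [-1.0, -0.01, 0.01, 155.23], [-0.01, -0.12, -0.99, 946.84], [0.0, 0.0, 0.0, 1.0]]
top post [(array([181.1, 180.1]), 0.82, array([510. , 349.1,  68. ]))]
top shank [(array([220.7, 192.8]), 0.72, array([481.2, 255.4,  68. ]))]
top cradle [(array([222.3, 193.9]), 0.65, array([486.6, 259. ,   0. ]))]
top socket [(array([339.7, 199.5]), 0.56, array([476.1, -35.8,   0. ])), (array([338.2, 196.1]), 0.44, array([484.6, -32.1,   0. ]))]
top slot [(array([338.9, 199.6]), 0.62, array([471.1, -25. ,  44. ]))]
```

View pics/scene0.png

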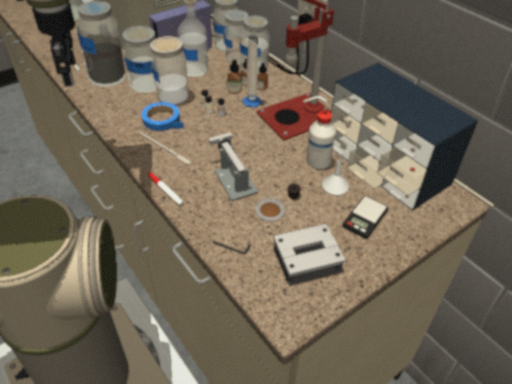

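View pics/top0.png

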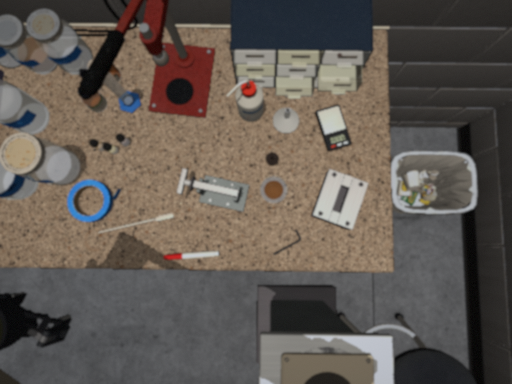

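The scene view shows the post in the cradle: foot at about (218,137), cradle at (235,185). The socket is at about (307,255), with its slot tilted. The top view shows the foot bar at (183,181), the shank running to (245,195), and the slot from (346,175) to (333,222), which is about -15° from world x. The jaws can't be tilted, so the plan is to grip near the top end and let gravity swing the foot down.

Call:
{"method": "carry_out", "body": {"commands": [{"translation": [-0.03,-0.015,0],"jaw": 0.085},{"translation": [-0.03,-0.015,0]},{"translation": [-0.03,-0.015,0]},{"translation": [-0.03,-0.015,0]},{"translation": [-0.03,-0.015,0]},{"translation": [-0.03,-0.015,0]},{"translation": [-0.03,-0.015,0]},{"translation": [-0.03,-0.015,0]}], "squeeze": 20}}

```text
invalid input
```

Call:
{"method": "carry_out", "body": {"commands": [{"translation": [-0.03,-0.015,0]},{"translation": [-0.03,-0.015,0]},{"translation": [-0.03,-0.015,0],"spin": 0.12},{"spin": 0.12},{"spin": 0.12},{"spin": 0.12},{"spin": 0.12},{"spin": 0.12}]}}

```text
invalid input
```

Call:
{"method": "carry_out", "body": {"commands": [{"spin": 0.12},{"spin": 0.12},{"spin": 0.12},{"spin": 0.12},{"spin": 0.12},{"spin": 0.12},{"translation": [0,0,0]},{"translation": [0,0,0]}]}}

```text
invalid input
```

```bash
cat > look.py <<'E'
from h import *
import sys
def see(names,targets,save=None):
    P={}
    for n in names:
        p=r.snapshot(n);P[n]=p
        if save: cv2.imwrite(f"pics/{n}{save}.png",p["pixels"])
        for t,z in targets:
            print(n,t,[(np.round(d["xy"],1).tolist(),round(d["score"],2),np.round(atz(p,d["xy"],z),1).tolist()) for d in r.landmark_of(p,t)[:2]])
    return P
def st():
    s=r.sense();print("t",round(s["time"],2),"tcp",np.round(s["tool_pos"],1),np.round(s["tcp_rot"],1),"F",np.round(s["ft_force"],1),"gap",round(s["finger_gap"],1),"grip",round(s["grip_force"],1),"j",np.round(s["joint_pos"],0));return s
E
python3 - <<'E'
from look import *
st()
P=see(["scene","top","wrist"],[("post",68),("shank",68),("cradle",0),("socket",0),("slot",44)],"1")
print(np.round(P["wrist"]["extrinsics"],2).tolist())
E
```

```text
t 0.6 tcp [246.7 546.9 231.3] [180.   -0.  155.7] F [-0.4 -0.   0.2] gap 85.6 grip 0.0 j [61.  7. 85.  0. 87. -5.]
scene post [([222.4, 137.9], 0.74, [514.4, 343.8, 68.0])]
scene shank [([307.3, 259.5], 0.67, [437.9, -65.0, 68.0]), ([233.5, 160.2], 0.57, [488.7, 259.0, 68.0])]
scene cradle [([232.1, 182.4], 0.69, [481.7, 256.9, -0.0]), ([217.8, 137.7], 0.57, [549.9, 422.3, 0.0])]
scene socket [([307.3, 260.6], 0.85, [474.5, -32.2, 0.0])]
scene slot [([305.3, 247.9], 0.8, [467.7, -27.9, 44.0]), ([236.3, 182.1], 0.35, [465.0, 214.4, 44.0])]
top post [([181.4, 183.1], 0.92, [502.9, 348.2, 68.0])]
top shank [([224.2, 189.8], 0.92, [488.3, 247.4, 68.0])]
top cradle [([222.3, 193.6], 0.77, [487.4, 259.0, 0.0])]
top socket [([336.3, 199.7], 0.6, [475.5, -27.2, 0.0])]
top slot [([337.0, 195.9], 0.97, [480.0, -20.5, 44.0])]
wrist post []
wrist shank []
wrist cradle []
wrist socket []
wrist slot []
[[0.41, 0.87, 0.28, 174.59], [0.91, -0.39, -0.13, 580.34], [-0.0, 0.31, -0.95, 374.29], [0.0, 0.0, 0.0, 1.0]]
```

View pics/wrist1.png

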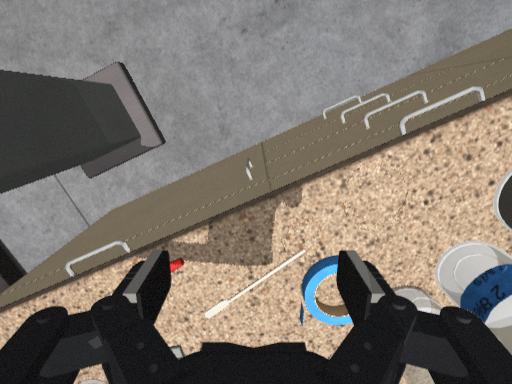

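The wrist view shows the open jaws at the bottom, around (110,300) and (390,300), and the blue tape at (330,290); the cradle is not in view. The calls were refused because every row needs all its fields.

Call:
{"method": "carry_out", "body": {"commands": [{"translation": [-0.03,-0.015,0],"spin": 0,"jaw": 0.085},{"translation": [-0.03,-0.015,0],"spin": 0,"jaw": 0.085},{"translation": [-0.03,-0.015,0],"spin": 0,"jaw": 0.085},{"translation": [-0.03,-0.015,0],"spin": 0,"jaw": 0.085},{"translation": [-0.03,-0.015,0],"spin": 0,"jaw": 0.085},{"translation": [-0.03,-0.015,0],"spin": 0,"jaw": 0.085},{"translation": [-0.03,-0.015,0],"spin": 0,"jaw": 0.085},{"translation": [-0.03,-0.015,0],"spin": 0,"jaw": 0.085}], "squeeze": 20}}

```text
time: 2.17
tool_pos: [416.9, 337.5, 231.5]
tcp_rot: [180.0, 0.0, 155.7]
ft_force: [-0.0, 0.0, -0.4]
finger_gap: 85.3
grip_force: 0.0
```

Call:
{"method": "carry_out", "body": {"commands": [{"translation": [-0.03,-0.015,0],"spin": 0,"jaw": 0.085},{"translation": [-0.03,-0.015,0],"spin": 0,"jaw": 0.085},{"translation": [-0.03,-0.015,0],"spin": 0.12,"jaw": 0.085},{"translation": [0,0,0],"spin": 0.12,"jaw": 0.085},{"translation": [0,0,0],"spin": 0.12,"jaw": 0.085},{"translation": [0,0,0],"spin": 0.12,"jaw": 0.085},{"translation": [0,0,0],"spin": 0.12,"jaw": 0.085},{"translation": [0,0,0],"spin": 0.12,"jaw": 0.085}]}}

```text
time: 2.83
tool_pos: [479.8, 260.6, 231.3]
tcp_rot: [180.0, -0.0, 114.1]
ft_force: [0.2, 0.0, 0.8]
finger_gap: 85.0
grip_force: 0.0
```

Call:
{"method": "carry_out", "body": {"commands": [{"translation": [0,0,0],"spin": 0.12,"jaw": 0.085},{"translation": [0,0,0],"spin": 0.12,"jaw": 0.085},{"translation": [0,0,0],"spin": 0.12,"jaw": 0.085},{"translation": [0,0,0],"spin": 0.12,"jaw": 0.085},{"translation": [0,0,0],"spin": 0.12,"jaw": 0.085},{"translation": [0,0,0],"spin": 0.12,"jaw": 0.085},{"translation": [0,0,0],"spin": 0,"jaw": 0.085},{"translation": [0,0,0],"spin": 0,"jaw": 0.085}]}}

```text
time: 3.5
tool_pos: [479.7, 260.8, 231.3]
tcp_rot: [180.0, -0.0, 73.4]
ft_force: [-0.1, -0.4, 0.1]
finger_gap: 85.1
grip_force: 0.0
```

Run:
```python
from look import *
st()
P=see(["scene","top","wrist"],[("post",68),("shank",68),("cradle",0),("slot",44)],"2")
```

```text
t 3.5 tcp [479.7 260.8 231.3] [180.   -0.   73.4] F [-0.1 -0.4  0.1] gap 85.1 grip 0.0 j [23. -1. 94. -0. 87. 40.]
scene post [([218.0, 138.8], 0.9, [503.5, 347.2, 68.0])]
scene shank [([234.2, 162.1], 0.79, [486.2, 252.5, 68.0])]
scene cradle [([233.8, 180.2], 0.97, [489.6, 260.8, 0.0])]
scene slot [([305.2, 248.1], 0.65, [467.2, -28.2, 44.0])]
top post []
top shank [([223.7, 192.3], 0.54, [482.4, 248.4, 68.0])]
top cradle [([222.9, 192.0], 0.91, [491.5, 257.6, 0.0])]
top slot [([338.7, 197.5], 0.73, [476.2, -24.6, 44.0])]
wrist post [([256.6, 83.0], 0.76, [510.6, 353.7, 68.0])]
wrist shank [([260.6, 182.7], 0.93, [485.7, 254.6, 68.0])]
wrist cradle [([262.0, 170.5], 0.76, [488.4, 251.7, 0.0])]
wrist slot [([311.5, 356.8], 0.6, [481.7, -27.2, 44.0]), ([255.2, 80.6], 0.48, [510.5, 357.6, 44.0])]
```

View pics/wrist2.png

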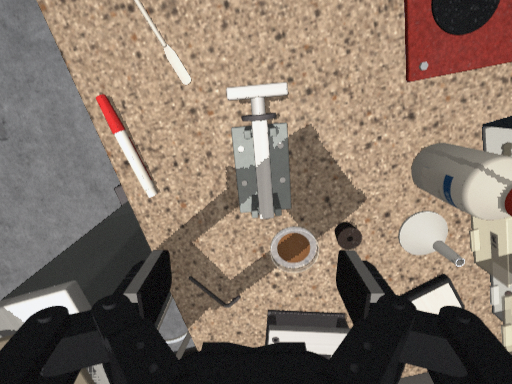

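The wrist view shows the post lying in the cradle: foot bar at (257,92), top end near (266,216), only a few degrees off the tool x axis. It is clear between the uprights.

Run:
```python
from look import *
p=r.snapshot("wrist")
m=r.regions_of(p,"post")[0];ys,xs=np.nonzero(m["pixels"]);print(m["score"],xs.min(),xs.max(),ys.min(),ys.max())
for y in range(ys.min(),ys.max()+1,8):
    a=xs[ys==y]; print(y,a.min(),a.max(),np.round(atz(p,[(a.min()+a.max())/2,y],72),1)[:2])
```

```text
0.68 226 288 83 220
83 268 286 [529.6 347.7]
91 226 288 [508.8 346.3]
99 227 265 [496.2 342.3]
107 251 264 [505.  331.7]
115 245 275 [505.2 323.6]
123 250 268 [502.  316.4]
131 252 268 [500.8 308.5]
139 253 269 [499.5 300.4]
147 253 268 [496.7 292.7]
155 254 269 [495.3 284.3]
163 255 269 [493.5 276. ]
171 256 270 [492.1 267.4]
179 256 271 [490.1 258.7]
187 257 272 [488.7 249.8]
195 258 273 [487.2 240.7]
203 258 273 [484.6 231.7]
211 258 273 [482.  222.6]
219 261 271 [479.9 213.2]
```

Call:
{"method": "carry_out", "body": {"commands": [{"translation": [0,0,0.01],"spin": -0.075,"jaw": 0.085},{"translation": [-0.0066,0.009,0.025],"spin": 0,"jaw": 0.07},{"translation": [0,0,0.03],"spin": 0,"jaw": 0.07},{"translation": [0,0,0.03],"spin": 0,"jaw": 0.07},{"translation": [0,0,0.03],"spin": 0,"jaw": 0.07},{"translation": [0,0,0.03],"spin": 0,"jaw": 0.06},{"translation": [0,0,0.015],"spin": 0,"jaw": 0.06},{"translation": [0,0,0.01],"spin": 0,"jaw": 0.06}], "squeeze": 20}}

```text
time: 5.02
tool_pos: [485.2, 251.6, 48.3]
tcp_rot: [-179.8, 0.1, 77.5]
ft_force: [-1.1, 0.1, -0.4]
finger_gap: 59.9
grip_force: 0.0
```

Run:
```python
from look import *
st()
p=r.snapshot("wrist");cv2.imwrite("pics/wrist3.png",p["pixels"])
```

```text
t 5.02 tcp [485.2 251.6  48.3] [-1.798e+02  1.000e-01  7.750e+01] F [-1.1  0.1 -0.4] gap 59.9 grip 0.0 j [ 22.   9. 103.  -0.  68.  35.]
```

View pics/wrist3.png

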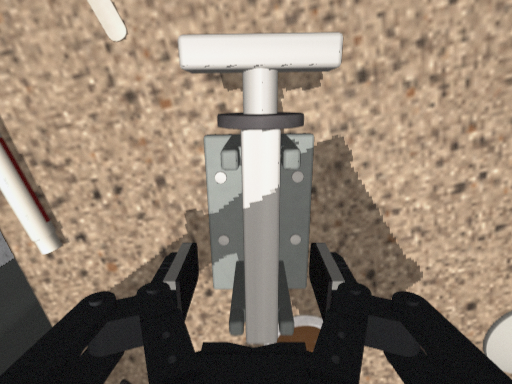

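The wrist view shows the jaws straddling the shank between the uprights. The shank is at column 262 and the jaw middle about 257, so I shift about 2 mm, then close gently.

Call:
{"method": "carry_out", "body": {"commands": [{"translation": [0,0.0018,0],"spin": 0,"jaw": 0.04},{"translation": [0,0,0],"spin": 0,"jaw": 0.02},{"translation": [0,0,0],"spin": 0,"jaw": 0.01},{"translation": [0,0,0],"spin": 0,"jaw": 0.005},{"translation": [0,0,0],"spin": 0,"jaw": 0.005},{"translation": [0,0,0],"spin": 0,"jaw": 0.005},{"translation": [0,0,0],"spin": 0,"jaw": 0.005},{"translation": [0,0,0],"spin": 0,"jaw": 0.005}], "squeeze": 20}}

```text
time: 5.73
tool_pos: [490.2, 252.7, 53.3]
tcp_rot: [179.8, -0.1, 77.5]
ft_force: [-0.4, 0.2, 6.0]
finger_gap: 15.5
grip_force: 19.8
```

Run:
```python
from look import *
st()
```

```text
t 5.73 tcp [490.2 252.7  53.3] [ 1.798e+02 -1.000e-01  7.750e+01] F [-0.4  0.2  6. ] gap 15.5 grip 19.8 j [ 22.   9. 103.   0.  68.  34.]
```

Call:
{"method": "carry_out", "body": {"commands": [{"translation": [0,0,-0.01],"spin": 0,"jaw": 0.005},{"translation": [0,0,-0.02],"spin": 0,"jaw": 0.005},{"translation": [0,0,-0.025],"spin": 0,"jaw": 0.005},{"translation": [0,0,-0.025],"spin": 0,"jaw": 0.005},{"translation": [0,0,-0.025],"spin": 0,"jaw": 0.005},{"translation": [0,0,-0.025],"spin": 0,"jaw": 0.005},{"translation": [0,0,-0.02],"spin": 0,"jaw": 0.005},{"translation": [0,0,-0.01],"spin": 0,"jaw": 0.005}]}}

```text
time: 6.4
tool_pos: [489.9, 252.5, 215.4]
tcp_rot: [179.8, -0.2, 77.5]
ft_force: [0.5, 0.2, -1.5]
finger_gap: 15.6
grip_force: 20.0
```

Run:
```python
from look import *
st()
P=see(["scene","top","wrist"],[("post",68),("shank",68)],"4")
a=P["scene"]["pixels"][90:220,170:300]; a=cv2.resize(a,None,fx=3,fy=3)
b=cv2.resize(P["wrist"]["pixels"],(390,390))
cv2.imwrite("pics/c4.png",np.hstack([a,b]))
```

```text
t 6.4 tcp [489.9 252.5 215.4] [179.8  -0.2  77.5] F [ 0.5  0.2 -1.5] gap 15.6 grip 20.0 j [22.  0. 95. -0. 85. 34.]
scene post [([220.1, 83.0], 0.73, [648.1, 553.0, 68.0])]
scene shank [([233.3, 106.7], 0.64, [612.6, 436.6, 68.0])]
top post [([163.7, 167.4], 0.73, [539.8, 391.4, 68.0])]
top shank [([211.7, 181.9], 0.61, [506.6, 277.2, 68.0])]
wrist post [([252.8, 42.4], 0.85, [514.6, 378.4, 68.0])]
wrist shank [([253.1, 263.7], 0.63, [466.8, 161.7, 68.0])]
```

View pics/c4.png

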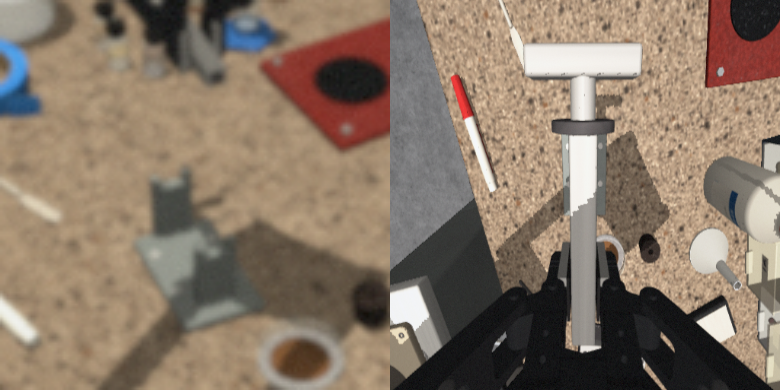

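The left crop shows only the empty cradle. In the wrist view the post is still held level (foot at the top, shank between the jaws), so friction holds it at 20 N. I'll try a sawtooth shake: ramp down smoothly, then reverse sharply upward, to swing the foot down.

Call:
{"method": "carry_out", "body": {"commands": [{"translation": [0,0,-0.04],"spin": 0,"jaw": 0.005},{"translation": [0,0,-0.03],"spin": 0,"jaw": 0.005},{"translation": [0,0,-0.02],"spin": 0,"jaw": 0.005},{"translation": [0,0,-0.01],"spin": 0,"jaw": 0.005},{"translation": [0,0,0.01],"spin": 0,"jaw": 0.005},{"translation": [0,0,0.02],"spin": 0,"jaw": 0.005},{"translation": [0,0,0.03],"spin": 0,"jaw": 0.005},{"translation": [0,0,0.04],"spin": 0,"jaw": 0.005}]}}

```text
time: 7.52
tool_pos: [489.3, 252.3, 210.3]
tcp_rot: [179.9, -0.1, 77.5]
ft_force: [1.1, 0.4, -1.9]
finger_gap: 15.5
grip_force: 20.1
```

Call:
{"method": "carry_out", "body": {"commands": [{"translation": [0,0,-0.04],"spin": 0,"jaw": 0.005},{"translation": [0,0,-0.03],"spin": 0,"jaw": 0.005},{"translation": [0,0,-0.02],"spin": 0,"jaw": 0.005},{"translation": [0,0,-0.01],"spin": 0,"jaw": 0.005},{"translation": [0,0,0],"spin": 0,"jaw": 0.005},{"translation": [0,0,0],"spin": 0,"jaw": 0.005},{"translation": [0,0,0],"spin": 0,"jaw": 0.005},{"translation": [0,0,0],"spin": 0,"jaw": 0.005}]}}

```text
time: 8.18
tool_pos: [488.2, 251.8, 309.0]
tcp_rot: [-179.8, 0.1, 77.5]
ft_force: [-0.0, -0.7, -2.1]
finger_gap: 15.8
grip_force: 20.2
```

```bash
cat >> look.py <<'E'
def tilt(save=None):
    """post droop angle (0 level, 90 hanging) from wrist view: origin & foot ray meets tool xz plane through TCP"""
    s=r.sense();p=r.snapshot("wrist")
    if save: cv2.imwrite(f"pics/{save}.png",p["pixels"])
    t=s["tool_pos"];y=np.deg2rad(s["tcp_rot"][2]);tx=np.array([np.cos(y),np.sin(y),0]);ty=np.array([np.sin(y),-np.cos(y),0])
    out=[]
    for d in r.landmark_of(p,"post")[:1]:
        o,v=ray(p,d["xy"]);X=o+v*(((t-o)@ty)/(v@ty)) if abs(v@ty)>.3 else None
        # sphere of radius 100 about grasp point
        g=t+np.array([0,0,18.7]);b=(o-g)@v;c=(o-g)@(o-g)-1e4;D=b*b-c
        sol=[]
        for k in(-1,1):
            q=o+v*(-b+k*np.sqrt(max(D,0)))-g;sol.append((round(np.degrees(np.arctan2(-q[2],q@tx)),1),round(q@ty,1)))
        print("foot px",np.round(d["xy"],1),round(d["score"],2),"droop,side",sol,"D",round(D))
    return p
E
python3 - <<'E'
from look import *
st();tilt()
E
```

```text
t 8.18 tcp [488.2 251.8 309. ] [-1.798e+02  1.000e-01  7.750e+01] F [-0.  -0.7 -2.1] gap 15.8 grip 20.2 j [22. -1. 86. -0. 95. 34.]
foot px [253.7  52.5] 0.76 droop,side [(np.float64(-21.4), np.float64(0.1)), (np.float64(4.9), np.float64(0.0))] D 520
```

Call:
{"method": "carry_out", "body": {"commands": [{"translation": [0,0,0.01],"spin": 0,"jaw": 0.0145},{"translation": [0,0,0.02],"spin": 0,"jaw": 0.0145},{"translation": [0,0,0.02],"spin": 0,"jaw": 0.0145},{"translation": [0,0,0.02],"spin": 0,"jaw": 0.0145},{"translation": [0,0,0],"spin": 0,"jaw": 0.0145},{"translation": [0,0,0],"spin": 0,"jaw": 0.0145},{"translation": [0,0,0],"spin": 0,"jaw": 0.0145},{"translation": [0,0,0],"spin": 0,"jaw": 0.0145}]}}

```text
time: 8.95
tool_pos: [489.6, 252.4, 243.0]
tcp_rot: [179.9, -0.1, 77.5]
ft_force: [0.0, 1.0, -0.9]
finger_gap: 15.8
grip_force: 20.2
```

Run:
```python
from look import *
st();tilt("w5")
```

```text
t 8.95 tcp [489.6 252.4 243. ] [ 1.799e+02 -1.000e-01  7.750e+01] F [ 0.   1.  -0.9] gap 15.8 grip 20.2 j [22. -1. 92.  0. 88. 34.]
foot px [252.3  50.5] 0.79 droop,side [(np.float64(-20.5), np.float64(-0.5)), (np.float64(3.0), np.float64(-0.6))] D 417
```

Call:
{"method": "carry_out", "body": {"commands": [{"translation": [0,0,0],"spin": 0,"jaw": 0.0152},{"translation": [0,0,0],"spin": 0,"jaw": 0.0152},{"translation": [0,0,0],"spin": 0,"jaw": 0.0152},{"translation": [0,0,0],"spin": 0,"jaw": 0.0152},{"translation": [0,0,0],"spin": 0,"jaw": 0.0152},{"translation": [0,0,0],"spin": 0,"jaw": 0.0152},{"translation": [0,0,0],"spin": 0,"jaw": 0.0152},{"translation": [0,0,0],"spin": 0,"jaw": 0.0152}]}}

```text
time: 9.72
tool_pos: [488.8, 252.0, 241.3]
tcp_rot: [-180.0, 0.0, 77.5]
ft_force: [0.9, -0.3, -1.9]
finger_gap: 15.6
grip_force: 20.2
```

Run:
```python
from look import *
st();tilt("w6")
```

```text
t 9.72 tcp [488.8 252.  241.3] [-180.     0.    77.5] F [ 0.9 -0.3 -1.9] gap 15.6 grip 20.2 j [22. -1. 93. -0. 88. 34.]
foot px [250.6  50.1] 0.57 droop,side [(np.float64(-20.1), np.float64(-0.9)), (np.float64(2.6), np.float64(-1.3))] D 386
```

The fingers hold a firm 20 N, so gravity alone will not swing the post. I'll pry it instead: put the top stub in the foot-side upright's notch and press the gripper down, which turns the foot down.

Call:
{"method": "carry_out", "body": {"commands": [{"translation": [0.026,0,0.01],"spin": 0,"jaw": 0.005},{"translation": [0.026,0,0.02],"spin": 0,"jaw": 0.005},{"translation": [0.026,0,0.025],"spin": 0,"jaw": 0.005},{"translation": [0,0,0.035],"spin": 0,"jaw": 0.005},{"translation": [0,0,0.035],"spin": 0,"jaw": 0.005},{"translation": [0,0,0.035],"spin": 0,"jaw": 0.005},{"translation": [0,0,0.015],"spin": 0,"jaw": 0.005},{"translation": [0,0,0],"spin": 0,"jaw": 0.005}]}}

```text
time: 10.48
tool_pos: [502.8, 326.2, 60.6]
tcp_rot: [-179.7, 0.3, 77.5]
ft_force: [-0.3, -0.2, -1.7]
finger_gap: 15.5
grip_force: 20.7
```

Run:
```python
from look import *
st();tilt("w7")
```

```text
t 10.48 tcp [502.8 326.2  60.6] [-179.7    0.3   77.5] F [-0.3 -0.2 -1.7] gap 15.5 grip 20.7 j [28. 16. 94. -0. 70. 41.]
foot px [254.6  54.2] 0.79 droop,side [(np.float64(-22.1), np.float64(0.5)), (np.float64(6.6), np.float64(0.4))] D 617
```

View pics/w7.png

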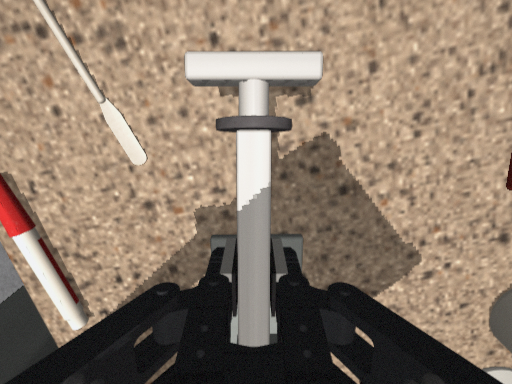

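The wrist view shows the post held with its foot at (254,68), and the upright is under the stub near (255,240). The swab at (120,130) is clear of the foot. Now pressing down slowly.

Call:
{"method": "carry_out", "body": {"commands": [{"translation": [0,0,0.005],"spin": 0,"jaw": 0.005},{"translation": [0,0,0.004],"spin": 0,"jaw": 0.005},{"translation": [0,0,0.003],"spin": 0,"jaw": 0.005},{"translation": [0,0,0.002],"spin": 0,"jaw": 0.005},{"translation": [0,0,0.002],"spin": 0,"jaw": 0.005},{"translation": [0,0,0.002],"spin": 0,"jaw": 0.005},{"translation": [0,0,0],"spin": 0,"jaw": 0.005},{"translation": [0,0,0],"spin": 0,"jaw": 0.005}]}}

```text
time: 11.25
tool_pos: [506.1, 328.7, 49.0]
tcp_rot: [180.0, -0.1, 77.5]
ft_force: [-1.2, 2.8, 2.0]
finger_gap: 15.6
grip_force: 21.7
```

Run:
```python
from look import *
st();tilt("w8")
```

```text
t 11.25 tcp [506.1 328.7  49. ] [ 1.80e+02 -1.00e-01  7.75e+01] F [-1.2  2.8  2. ] gap 15.6 grip 21.7 j [28. 17. 94.  0. 69. 41.]
foot px [253.5  60.6] 0.76 droop,side [(np.float64(-25.8), np.float64(-0.1)), (np.float64(11.5), np.float64(-0.1))] D 1024
```

Call:
{"method": "carry_out", "body": {"commands": [{"translation": [0,0,0.002],"spin": 0,"jaw": 0.005},{"translation": [0,0,0.002],"spin": 0,"jaw": 0.005},{"translation": [0,0,0.002],"spin": 0,"jaw": 0.005},{"translation": [0,0,0.002],"spin": 0,"jaw": 0.005},{"translation": [0,0,0.001],"spin": 0,"jaw": 0.005},{"translation": [0,0,0.001],"spin": 0,"jaw": 0.005},{"translation": [0,0,0],"spin": 0,"jaw": 0.005},{"translation": [0,0,0],"spin": 0,"jaw": 0.005}]}}

```text
time: 12.02
tool_pos: [506.9, 329.5, 40.8]
tcp_rot: [179.9, -0.2, 77.5]
ft_force: [-4.6, 2.1, 14.9]
finger_gap: 15.6
grip_force: 25.8
```

Run:
```python
from look import *
st();tilt("w9")
```

```text
t 12.02 tcp [506.9 329.5  40.8] [179.9  -0.2  77.5] F [-4.6  2.1 14.9] gap 15.6 grip 25.8 j [28. 18. 94.  0. 68. 41.]
foot px [252.8  89.1] 0.93 droop,side [(np.float64(-34.4), np.float64(-0.4)), (np.float64(29.5), np.float64(-0.4))] D 2798
```

Droop is now about 29°. Next I lift over the cradle and bring the foot against the outer face of the near upright, to swing it the rest of the way by following an arc.

Call:
{"method": "carry_out", "body": {"commands": [{"translation": [0,0,-0.015],"spin": 0,"jaw": 0.005},{"translation": [0,0,-0.03],"spin": 0,"jaw": 0.005},{"translation": [0,0,-0.035],"spin": 0,"jaw": 0.005},{"translation": [-0.01,0,-0.02],"spin": 0,"jaw": 0.005},{"translation": [-0.025,0,0],"spin": 0,"jaw": 0.005},{"translation": [-0.035,0,0],"spin": 0,"jaw": 0.005},{"translation": [-0.035,0,0],"spin": 0,"jaw": 0.005},{"translation": [-0.035,0,0],"spin": 0,"jaw": 0.005}]}}

```text
time: 12.78
tool_pos: [474.4, 190.0, 137.6]
tcp_rot: [-180.0, 0.1, 77.6]
ft_force: [-0.3, -1.0, -1.7]
finger_gap: 15.6
grip_force: 23.5
```

Call:
{"method": "carry_out", "body": {"commands": [{"translation": [-0.03,0,0],"spin": 0,"jaw": 0.005},{"translation": [-0.03,0,0],"spin": 0,"jaw": 0.005},{"translation": [-0.02,0,0],"spin": 0,"jaw": 0.005},{"translation": [-0.01,0,0.01],"spin": 0,"jaw": 0.005},{"translation": [0,0,0.02],"spin": 0,"jaw": 0.005},{"translation": [0,0,0.02],"spin": 0,"jaw": 0.005},{"translation": [0,0,0.01],"spin": 0,"jaw": 0.005},{"translation": [0,0,0],"spin": 0,"jaw": 0.005}]}}

```text
time: 13.45
tool_pos: [453.2, 103.5, 74.7]
tcp_rot: [-179.7, 0.1, 77.5]
ft_force: [-0.3, 0.2, -2.8]
finger_gap: 15.8
grip_force: 23.5
```

Run:
```python
from look import *
st();tilt("w10")
```

```text
t 13.45 tcp [453.2 103.5  74.7] [-1.797e+02  1.000e-01  7.750e+01] F [-0.3  0.2 -2.8] gap 15.8 grip 23.5 j [  7.  -5. 115.  -0.  70.  19.]
foot px [253.5  89.8] 0.94 droop,side [(np.float64(-34.1), np.float64(0.4)), (np.float64(30.1), np.float64(-0.3))] D 2827
```

View pics/w10.png

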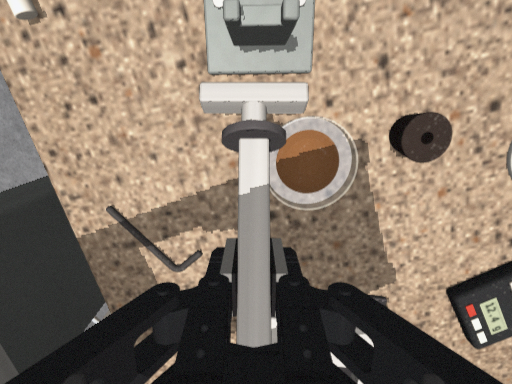

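The wrist view shows the drooped post with its foot at (254,95), in line with the cradle upright at about (262,20); the dish at (310,160) is clear and low. Now closing the 20 mm gap to the upright.

Call:
{"method": "carry_out", "body": {"commands": [{"translation": [0.006,0.0015,0],"spin": 0,"jaw": 0.005},{"translation": [0.006,0,0],"spin": 0,"jaw": 0.005},{"translation": [0.004,0,0],"spin": 0,"jaw": 0.005},{"translation": [0.003,0,0],"spin": 0,"jaw": 0.005},{"translation": [0.001,0,0],"spin": 0,"jaw": 0.005},{"translation": [0.001,0,0],"spin": 0,"jaw": 0.005},{"translation": [0,0,0],"spin": 0,"jaw": 0.005},{"translation": [0,0,0],"spin": 0,"jaw": 0.005}]}}

```text
time: 14.22
tool_pos: [461.9, 123.8, 78.3]
tcp_rot: [-180.0, 0.0, 77.5]
ft_force: [-1.2, 0.4, -1.9]
finger_gap: 15.8
grip_force: 23.5
```

Run:
```python
from look import *
st();tilt("w11")
```

```text
t 14.22 tcp [461.9 123.8  78.3] [-180.     0.    77.5] F [-1.2  0.4 -1.9] gap 15.8 grip 23.5 j [  9.  -4. 114.  -0.  70.  21.]
foot px [253.1  86.9] 0.96 droop,side [(np.float64(-33.6), np.float64(-0.2)), (np.float64(28.4), np.float64(-0.3))] D 2654
```

Call:
{"method": "carry_out", "body": {"commands": [{"translation": [0.003,0,0],"spin": 0,"jaw": 0.005},{"translation": [0.004,0,-0.007],"spin": 0,"jaw": 0.005},{"translation": [0.0045,0,-0.007],"spin": 0,"jaw": 0.005},{"translation": [0.005,0,-0.0065],"spin": 0,"jaw": 0.005},{"translation": [0.005,0,-0.006],"spin": 0,"jaw": 0.005},{"translation": [0.0055,0,-0.0055],"spin": 0,"jaw": 0.005},{"translation": [0.006,0,-0.005],"spin": 0,"jaw": 0.005},{"translation": [0,0,0],"spin": 0,"jaw": 0.005}]}}

```text
time: 14.98
tool_pos: [469.9, 157.4, 116.7]
tcp_rot: [179.9, -0.1, 77.6]
ft_force: [-0.6, -1.5, -2.3]
finger_gap: 15.6
grip_force: 25.6
```

Run:
```python
from look import *
st();tilt("w12")
```

```text
t 14.98 tcp [469.9 157.4 116.7] [ 1.799e+02 -1.000e-01  7.760e+01] F [-0.6 -1.5 -2.3] gap 15.6 grip 25.6 j [ 13.  -4. 109.   0.  75.  25.]
foot px [251.9 140.6] 0.93 droop,side [(np.float64(-43.2), np.float64(-0.5)), (np.float64(57.4), np.float64(-1.2))] D 5916
```

Call:
{"method": "carry_out", "body": {"commands": [{"translation": [0.006,0,-0.004],"spin": 0,"jaw": 0.005},{"translation": [0.006,0,-0.0035],"spin": 0,"jaw": 0.005},{"translation": [0.007,0,-0.003],"spin": 0,"jaw": 0.005},{"translation": [0.007,0,-0.002],"spin": 0,"jaw": 0.005},{"translation": [0.007,0,-0.0015],"spin": 0,"jaw": 0.005},{"translation": [0.007,0,-0.001],"spin": 0,"jaw": 0.005},{"translation": [0.006,0,-0.0005],"spin": 0,"jaw": 0.005},{"translation": [0,0,0],"spin": 0,"jaw": 0.005}]}}

```text
time: 15.75
tool_pos: [479.4, 202.3, 131.0]
tcp_rot: [180.0, -0.0, 77.6]
ft_force: [0.3, -0.1, -2.9]
finger_gap: 15.1
grip_force: 27.1
```

Run:
```python
from look import *
st();p=tilt("w13")
P=see(["scene","top"],[("post",50),("shank",150),("slot",44),("socket",0)],"13")
```

```text
t 15.75 tcp [479.4 202.3 131. ] [180.   -0.   77.6] F [ 0.3 -0.1 -2.9] gap 15.1 grip 27.1 j [ 17.  -1. 105.   0.  76.  30.]
scene post [([243.7, 181.1], 0.72, [477.4, 202.0, 50.0])]
scene shank [([245.0, 150.2], 0.57, [476.0, 194.9, 150.0])]
scene slot [([307.1, 247.3], 0.86, [471.7, -29.0, 44.0])]
scene socket [([247.0, 149.4], 0.3, [585.3, 336.4, 0.0])]
top post []
top shank []
top slot [([338.0, 195.6], 0.88, [480.7, -22.9, 44.0])]
top socket [([339.6, 199.3], 0.68, [476.6, -35.5, 0.0])]
```

View pics/w13.png

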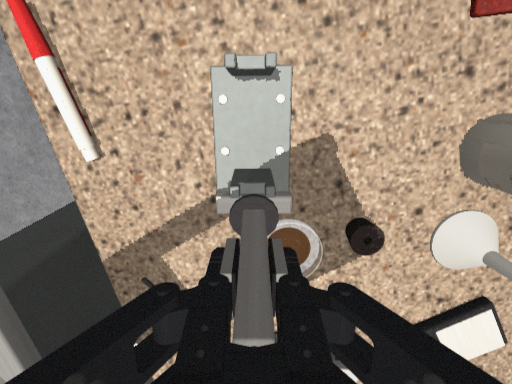

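The wrist view shows the post nearly upright: collar at (254,211) just in front of the near upright, foot hidden below it.

```bash
cat >> look.py <<'E'
def pred(p,s,th,zc,L=100,off=0):
    t=s["tool_pos"];y=np.deg2rad(s["tcp_rot"][2]);tx=np.array([np.cos(y),np.sin(y),0]);u=np.array([0,0,1.])
    a=np.deg2rad(th);ax=-(np.cos(a)*tx-np.sin(a)*u);  # post +z
    n=np.sin(a)*tx+np.cos(a)*u
    return proj(p,t+18.7*u+(zc-L)*ax+off*n)
E
python3 - <<'E'
from look import *
s=r.sense();p=r.snapshot("wrist")
for th in(80,84,87,90,93): print(th,[np.round(pred(p,s,th,33,off=o),1).tolist() for o in(18,-18,0)],"top end",np.round(pred(p,s,th,140,off=8),1))
m=r.regions_of(p,"post")
for k in m[:1]:
    ys,xs=np.nonzero(k["pixels"]);print(k["score"],ys.min(),ys.max(),xs.min(),xs.max())
g=cv2.cvtColor(p["pixels"],cv2.COLOR_BGR2GRAY)
print(g[188:242,254].tolist());print(g[211,222:290].tolist())
E
```

```text
80 [[253.6, 181.6], [253.6, 226.4], [253.6, 204.9]] top end [253.5 333.5]
84 [[253.6, 187.2], [253.6, 232.7], [253.6, 210.8]] top end [253.5 326.8]
87 [[253.6, 191.5], [253.6, 237.6], [253.6, 215.2]] top end [253.5 321.4]
90 [[253.6, 195.8], [253.6, 242.5], [253.6, 219.8]] top end [253.5 315.8]
93 [[253.6, 200.2], [253.5, 247.4], [253.6, 224.3]] top end [253.5 310. ]
0.66 192 347 216 291
[115, 110, 114, 101, 87, 76, 41, 44, 61, 69, 62, 71, 66, 71, 67, 67, 66, 67, 71, 69, 68, 83, 96, 91, 90, 90, 90, 92, 91, 90, 94, 89, 90, 85, 90, 90, 92, 91, 91, 90, 91, 93, 90, 91, 90, 93, 90, 87, 91, 91, 92, 93, 92, 92]
[153, 153, 152, 153, 155, 153, 155, 138, 53, 67, 67, 67, 66, 66, 66, 68, 64, 69, 66, 67, 71, 85, 89, 89, 89, 90, 89, 87, 90, 89, 89, 88, 91, 92, 93, 91, 90, 92, 91, 88, 89, 86, 82, 61, 69, 65, 68, 66, 67, 68, 68, 67, 68, 68, 66, 78, 154, 156, 156, 159, 158, 158, 158, 156, 157, 158, 158, 157]
```

The collar rim rows match a 90° droop gripped at z = 100 mm, so the post is upright. I squeeze harder and go past the socket to look at the slot with the wrist camera.

Call:
{"method": "carry_out", "body": {"commands": [{"translation": [0,0,0],"spin": 0,"jaw": 0.005},{"translation": [-0.01,0,-0.01],"spin": 0,"jaw": 0.005},{"translation": [-0.02,0.005,-0.02],"spin": 0,"jaw": 0.005},{"translation": [-0.03,0.005,-0.02],"spin": 0,"jaw": 0.005},{"translation": [-0.035,0.005,-0.01],"spin": 0,"jaw": 0.005},{"translation": [-0.035,0.005,0],"spin": 0,"jaw": 0.005},{"translation": [-0.035,0.005,0],"spin": 0,"jaw": 0.005},{"translation": [-0.035,0.005,0],"spin": 0,"jaw": 0.005}], "squeeze": 70}}

```text
time: 17.12
tool_pos: [464.9, -2.3, 191.4]
tcp_rot: [179.9, -0.0, 77.5]
ft_force: [-0.3, -0.0, -2.0]
finger_gap: 15.0
grip_force: 68.6
```

Call:
{"method": "carry_out", "body": {"commands": [{"translation": [-0.035,0.005,0],"spin": 0,"jaw": 0.005},{"translation": [-0.035,0.005,0],"spin": 0,"jaw": 0.005},{"translation": [-0.03,0,0],"spin": 0,"jaw": 0.005},{"translation": [-0.02,0,0],"spin": 0,"jaw": 0.005},{"translation": [0,0,0],"spin": 0,"jaw": 0.005},{"translation": [0,0,0],"spin": 0,"jaw": 0.005},{"translation": [0,0,0],"spin": 0,"jaw": 0.005},{"translation": [0,0,0],"spin": 0,"jaw": 0.005}]}}

```text
time: 17.78
tool_pos: [449.0, -119.2, 190.8]
tcp_rot: [-180.0, -0.0, 77.6]
ft_force: [-0.1, 0.8, -1.9]
finger_gap: 14.9
grip_force: 68.6
```

Run:
```python
from look import *
st();P=see(["wrist","scene","top"],[("slot",44),("socket",0),("post",90)],"14")
p=P["wrist"]
m=r.regions_of(p,"socket")[:1]
for k in m: ys,xs=np.nonzero(k["pixels"]);print(k["score"],ys.min(),ys.max(),xs.min(),xs.max())
```

```text
t 17.78 tcp [ 449.  -119.2  190.8] [-180.    -0.    77.6] F [-0.1  0.8 -1.9] gap 14.9 grip 68.6 j [-21. -13. 109.   0.  84.  -9.]
wrist slot [([265.2, 85.7], 0.57, [479.9, -29.2, 44.0])]
wrist socket [([259.0, 94.1], 0.82, [473.7, -34.3, 0.0])]
wrist post [([251.6, 196.7], 0.83, [447.3, -118.7, 90.0])]
scene slot [([308.1, 249.7], 0.84, [469.3, -34.9, 44.0])]
scene socket [([309.1, 262.5], 0.94, [474.3, -38.2, 0.0])]
scene post [([330.3, 263.3], 0.88, [454.7, -108.9, 90.0])]
top slot [([338.9, 196.3], 0.8, [479.1, -25.1, 44.0])]
top socket [([335.3, 197.5], 0.96, [481.0, -24.8, 0.0])]
top post [([383.9, 207.2], 0.9, [450.2, -117.2, 90.0])]
0.62 20 147 193 332
```

View pics/wrist14.png

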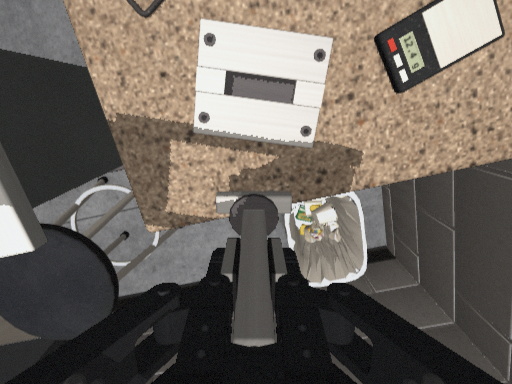

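The wrist view shows the plate with corners near (203,20), (332,38), (313,147) and (193,130). The slot runs from about (225,81) to (296,93), and the post hangs at (253,200). I'll fit both outlines.

```bash
cat >> look.py <<'E'
def slotfit(p,box,thr=105):
    g=cv2.cvtColor(p["pixels"],cv2.COLOR_BGR2GRAY).astype(np.uint8)
    u0,v0,u1,v1=box;m=np.zeros_like(g);m[v0:v1,u0:u1]=(g[v0:v1,u0:u1]<thr)*255
    n,lab,stt,cen=cv2.connectedComponentsWithStats(m);k=1+np.argmax(stt[1:,4])
    c=max(cv2.findContours((lab==k).astype(np.uint8),0,1)[0],key=len)[:,0,:]
    W=np.array([atz(p,q,44)[:2] for q in c],np.float32)
    R=cv2.minAreaRect(W);b=cv2.boxPoints(R)
    e=[b[1]-b[0],b[2]-b[1]];L=max(e,key=np.linalg.norm);a=np.degrees(np.arctan2(L[1],L[0]));a=(a+90)%180-90
    print("slot ctr",np.round(R[0],1),"size",np.round(R[1],1),"long axis deg",round(a,1),"px",stt[k,4]);return R
E
python3 - <<'E'
from look import *
p=r.snapshot("wrist");s=st()
for th in(90,105,125): slotfit(p,(215,55,305,118),th)
g=cv2.cvtColor(p["pixels"],cv2.COLOR_BGR2GRAY);print(g[60:115,260].tolist());print(g[87,215:310].tolist())
# collar check
for th in(88,90,92): print(th,[np.round(pred(p,s,th,33,off=o),1).tolist() for o in(18,-18)],np.round(pred(p,s,th,0,off=8),1))
print(g[175:215,225].tolist());print(g[201,205:300].tolist())
E
```

```text
t 18.48 tcp [ 448.9 -120.1  190.8] [180.   -0.   77.5] F [-0.1  0.3 -1.5] gap 15.0 grip 68.6 j [-21. -13. 109.   0.  84.  -9.]
slot ctr [474.4 -28.9] size [20.1 64.8] long axis deg -19.5 px 496
slot ctr [474.5 -29.2] size [20.5 65.2] long axis deg -19.7 px 546
slot ctr [474.5 -29.1] size [20.6 65.5] long axis deg -19.8 px 1646
[240, 240, 238, 237, 238, 239, 239, 238, 240, 241, 240, 239, 230, 179, 103, 64, 59, 62, 87, 111, 110, 111, 113, 111, 115, 115, 112, 109, 113, 108, 114, 110, 111, 108, 111, 110, 109, 106, 152, 223, 239, 240, 238, 238, 238, 240, 239, 238, 238, 238, 239, 240, 240, 240, 238]
[242, 242, 243, 242, 242, 241, 242, 243, 240, 142, 62, 60, 64, 61, 60, 61, 66, 114, 112, 106, 109, 109, 110, 111, 111, 111, 112, 112, 110, 108, 111, 113, 112, 111, 110, 110, 111, 114, 112, 112, 111, 113, 111, 111, 113, 109, 112, 111, 113, 113, 115, 116, 114, 113, 111, 112, 111, 109, 111, 113, 112, 114, 111, 111, 111, 110, 109, 110, 109, 111, 110, 110, 112, 112, 112, 113, 113, 111, 88, 91, 195, 240, 240, 238, 239, 239, 238, 237, 237, 237, 236, 238, 236, 235, 236]
88 [[253.6, 192.9], [253.6, 239.2]] [253.6 191. ]
90 [[253.6, 195.8], [253.6, 242.5]] [253.6 195. ]
92 [[253.6, 198.8], [253.6, 245.8]] [253.6 199. ]
[178, 172, 175, 171, 170, 165, 154, 154, 159, 153, 138, 133, 128, 140, 149, 147, 118, 94, 98, 102, 124, 176, 213, 225, 231, 230, 226, 201, 140, 138, 140, 142, 142, 146, 143, 142, 140, 135, 127, 137]
[146, 160, 173, 161, 152, 161, 165, 162, 145, 105, 85, 182, 200, 209, 231, 232, 233, 232, 232, 231, 226, 145, 146, 153, 211, 204, 158, 233, 227, 123, 72, 33, 60, 87, 102, 103, 100, 101, 80, 63, 62, 62, 62, 63, 61, 63, 57, 62, 64, 62, 60, 61, 60, 63, 64, 63, 64, 63, 62, 63, 64, 64, 62, 63, 52, 46, 37, 79, 129, 148, 150, 147, 149, 146, 145, 149, 147, 145, 145, 150, 146, 147, 149, 148, 146, 137, 120, 70, 80, 84, 85, 77, 84, 165, 166]
```

Call:
{"method": "carry_out", "body": {"commands": [{"translation": [0,0,0],"spin": 0.063,"jaw": 0.005},{"translation": [0,0,0],"spin": 0.063,"jaw": 0.005},{"translation": [0.024,-0.0066,0],"spin": 0,"jaw": 0.005},{"translation": [0.03,0,0],"spin": 0,"jaw": 0.005},{"translation": [0.025,0,0.01],"spin": 0,"jaw": 0.005},{"translation": [0.015,0,0.015],"spin": 0,"jaw": 0.005},{"translation": [0,0,0.015],"spin": 0,"jaw": 0.005},{"translation": [0,0,0.01],"spin": 0,"jaw": 0.005}]}}

```text
time: 19.15
tool_pos: [473.9, -28.4, 139.3]
tcp_rot: [-179.9, 0.0, 70.4]
ft_force: [-0.2, 0.1, -1.9]
finger_gap: 15.0
grip_force: 68.6
```

Run:
```python
from look import *
s=st()
P={n:r.snapshot(n) for n in("wrist","scene","top")}
p=P["wrist"];a=p["pixels"][130:330,150:360];a=cv2.resize(a,(600,571))
cv2.imwrite("pics/c15.png",a)
print("pred z33 off18,-18; z12 +8,-8; z0 +8",[np.round(pred(p,s,90,z,off=o),1).tolist() for z,o in((33,18),(33,-18),(12,8),(12,-8),(0,8))])
y=np.deg2rad(70.3);tx=np.array([np.cos(y),np.sin(y)]);ty=np.array([np.sin(y),-np.cos(y)])
c=np.array([474.5,-29.1])
print("slot corners px",[np.round(proj(p,[*(c+i*10.5*tx+j*33*ty),44]),1).tolist() for i,j in((1,-1),(1,1),(-1,1),(-1,-1))])
for n in("scene","top"):
    q=P[n];
    for t in("post","slot"):
        for d in r.landmark_of(q,t)[:1]: print(n,t,np.round(d["xy"],1),round(d["score"],2),np.round(atz(q,d["xy"],s["tool_pos"][2]+18.7-100 if t=="post" else 44),1))
```

```text
t 19.15 tcp [473.9 -28.4 139.3] [-179.9    0.    70.4] F [-0.2  0.1 -1.9] gap 15.0 grip 68.6 j [-10.  -9. 111.   0.  78.  10.]
pred z33 off18,-18; z12 +8,-8; z0 +8 [[253.8, 195.7], [253.8, 242.4], [253.8, 199.7], [253.8, 218.8], [253.8, 194.9]]
slot corners px [[216.3, 187.5], [293.2, 187.7], [292.2, 210.6], [217.2, 210.4]]
scene post [307.4 243. ] 0.78 [471.2 -28.6  58. ]
scene slot [306.6 248.5] 0.7 [468.8 -30.7  44. ]
top post [341.1 200.7] 0.65 [467.1 -27.3  58. ]
top slot [337.7 196.7] 0.8 [478.1 -22.2  44. ]
```

View pics/c15.png

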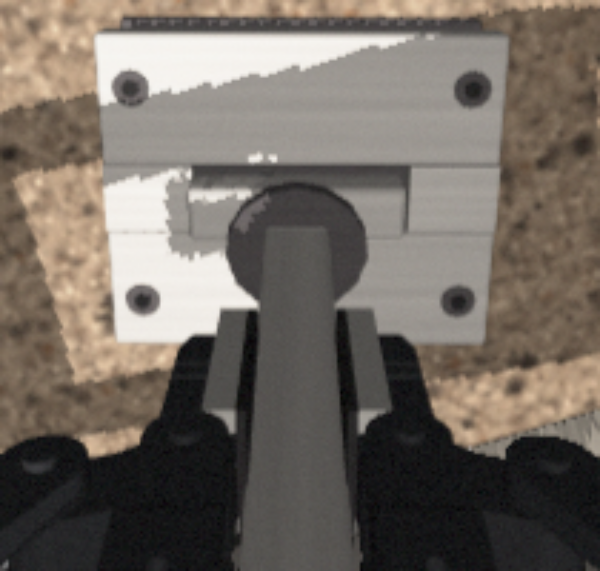

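The crop shows the slot from about (190,165) to (410,235) and the foot bar just above it, filling it symmetrically. The slot edges match the prediction to within a pixel. Now lowering.

Call:
{"method": "carry_out", "body": {"commands": [{"translation": [0,0.0007,0.005],"spin": 0,"jaw": 0.005},{"translation": [0,0,0.005],"spin": 0,"jaw": 0.005},{"translation": [0,0,0.004],"spin": 0,"jaw": 0.005},{"translation": [0,0,0.004],"spin": 0,"jaw": 0.005},{"translation": [0,0,0.004],"spin": 0,"jaw": 0.005},{"translation": [0,0,0.003],"spin": 0,"jaw": 0.005},{"translation": [0,0,0],"spin": 0,"jaw": 0.005},{"translation": [0,0,0],"spin": 0,"jaw": 0.005}]}}

```text
time: 20.17
tool_pos: [478.5, -31.1, 124.5]
tcp_rot: [179.5, 0.0, 70.3]
ft_force: [-23.3, -2.2, 63.5]
finger_gap: 14.9
grip_force: 79.6
```

Run:
```python
from look import *
s=st()
```

```text
t 20.17 tcp [478.5 -31.1 124.5] [179.5   0.   70.3] F [-23.3  -2.2  63.5] gap 14.9 grip 79.6 j [-10.  -7. 112.  -0.  75.  10.]
```

It stopped on the plate with 64 N up and 23 N towards -x, so the foot caught. I back off and look again.

Call:
{"method": "carry_out", "body": {"commands": [{"translation": [0,0,-0.01],"spin": 0,"jaw": 0.005},{"translation": [0,0,-0.01],"spin": 0,"jaw": 0.005},{"translation": [0,0,-0.006],"spin": 0,"jaw": 0.005},{"translation": [0,0,0],"spin": 0,"jaw": 0.005},{"translation": [0,0,0],"spin": 0,"jaw": 0.005},{"translation": [0,0,0],"spin": 0,"jaw": 0.005},{"translation": [0,0,0],"spin": 0,"jaw": 0.005},{"translation": [0,0,0],"spin": 0,"jaw": 0.005}]}}

```text
time: 20.83
tool_pos: [474.5, -29.5, 140.9]
tcp_rot: [-179.9, 0.0, 70.3]
ft_force: [-0.4, -0.8, -2.6]
finger_gap: 15.2
grip_force: 69.8
```

Run:
```python
from look import *
s=st()
p=r.snapshot("wrist");cv2.imwrite("pics/w16.png",p["pixels"]);a=p["pixels"][165:255,190:320];a=cv2.resize(a,(780,540),interpolation=cv2.INTER_CUBIC)
cv2.imwrite("pics/c16.png",a)
t=s["tool_pos"];y=np.deg2rad(s["tcp_rot"][2]);tx=np.array([np.cos(y),np.sin(y),0]);ty=np.array([np.sin(y),-np.cos(y),0]);u=np.array([0,0,1.])
b=t+u*(18.7-100)
C=lambda v:(np.round((np.array(v)-[190,165])*6)).astype(int).tolist()
print("foot z12 corners in crop",[C(proj(p,b+12*u+i*8*tx+j*30*ty)) for i,j in((1,-1),(1,1),(-1,1),(-1,-1))],"z0 front",[C(proj(p,b+8*tx+j*30*ty)) for j in(-1,1)])
yy=np.deg2rad(70.3);tx=np.array([np.cos(yy),np.sin(yy)]);ty=np.array([np.sin(yy),-np.cos(yy)]);c=np.array([474.5,-29.1])
print("slot",[C(proj(p,[*(c+i*10.5*tx+j*33*ty),44])) for i,j in((1,-1),(1,1),(-1,1),(-1,-1))])
print("collar top",[C(proj(p,b+33*u+18*(np.cos(k)*np.array([*tx,0])+np.sin(k)*np.array([*ty,0])))) for k in(0,np.pi/2,-np.pi/2,np.pi)])
```

```text
t 20.83 tcp [474.5 -29.5 140.9] [-179.9    0.    70.3] F [-0.4 -0.8 -2.6] gap 15.2 grip 69.8 j [-10.  -9. 111.   0.  78.  10.]
foot z12 corners in crop [[151, 208], [616, 208], [611, 323], [156, 322]] z0 front [[162, 179], [604, 180]]
slot [[153, 127], [612, 127], [606, 264], [159, 264]]
collar top [[383, 184], [534, 328], [232, 328], [383, 464]]
```

View pics/c16.png

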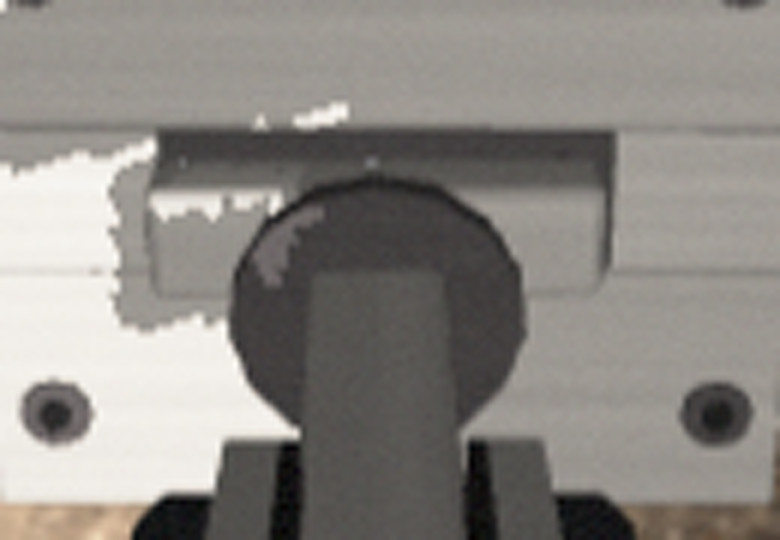

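The crop shows the slot spanning columns 155-613 from row 128, and the foot's top face spanning columns 150-608 and rows 186-295. The prediction for the foot was rows 208-322, so the post is tilted or sits differently in the grip. I'll fit its pose.

```bash
cat > fit.py <<'E'
from look import *
from scipy.optimize import least_squares
def fit(p,s,obs,prior=(100,90,0,0,0)):
    """obs: list of (local xyz on post, 'u'/'v', px). params L, theta, roll about tool x, dx, dy"""
    t=np.array(s["tool_pos"]);y=np.deg2rad(s["tcp_rot"][2]);tx=np.array([np.cos(y),np.sin(y),0]);ty=np.array([np.sin(y),-np.cos(y),0]);u=np.array([0,0,1.])
    def P(q,X):
        L,th,ph,dx,dy=q;a=np.deg2rad(th-90);b=np.deg2rad(ph)
        z=u*np.cos(a)*np.cos(b)+tx*np.sin(a)+ty*np.sin(b)*np.cos(a); z/=np.linalg.norm(z)
        x=tx-z*(tx@z);x/=np.linalg.norm(x);yy=np.cross(x,z);yy=yy*np.sign(yy@ty)
        g=t+18.7*u+dx*tx+dy*ty
        return proj(p,g+x*X[0]+yy*X[1]+z*(X[2]-L))
    def f(q):
        e=[P(q,X)["uv".index(k)]-v for X,k,v in obs]
        w=np.array([20,20,20,1.,1.])
        return np.r_[e,(q-np.array(prior))/w]
    S=least_squares(f,prior);print("L,theta,phi,dx,dy",np.round(S.x,2),"res",np.round(S.fun[:len(obs)],1));return S.x,P
E
python3 - <<'E'
from fit import *
p=r.snapshot("wrist");s=st()
U=lambda c:190+c/6;V=lambda c:165+c/6
obs=[((8,0,12),'v',V(186)),((-8,25,12),'v',V(295)),((0,-30,12),'u',U(151)),((0,30,12),'u',U(608)),
((0,-18,33),'u',U(230)),((0,18,33),'u',U(525)),((8,0,33),'v',V(270)),((18,0,33),'v',V(184)),((8,-8,33),'u',U(310)),((8,8,33),'u',U(446))]
q,P=fit(p,s,obs)
print("foot ctr world offs at z0:",P(q,(0,0,0)))
g=cv2.cvtColor(p["pixels"],cv2.COLOR_BGR2GRAY);print(g[180:222,285].tolist(),g[180:222,222].tolist(),g[190:225,254].tolist())
E
```

```text
t 20.93 tcp [474.7 -29.6 141.2] [-179.9    0.    70.3] F [-0.3 -0.4 -2.4] gap 14.9 grip 69.8 j [-10.  -9. 111.   0.  78.  10.]
L,theta,phi,dx,dy [ 9.857e+01  8.718e+01  5.400e-01 -1.420e+00  1.000e-02] res [ 1.   1.8 -1.   0.3 -0.7  1.1 -2.2 -1.3 -0.   0.3]
foot ctr world offs at z0: [252.8537549  200.89048523]
[153, 155, 152, 154, 152, 138, 96, 68, 66, 65, 67, 76, 81, 83, 84, 90, 116, 134, 146, 154, 155, 154, 150, 148, 149, 150, 149, 150, 148, 151, 150, 149, 144, 138, 145, 149, 150, 152, 151, 153, 152, 154] [150, 152, 153, 152, 151, 134, 93, 68, 68, 66, 72, 72, 89, 98, 102, 107, 142, 193, 223, 210, 152, 151, 151, 149, 148, 145, 146, 145, 145, 147, 147, 145, 146, 139, 135, 151, 156, 205, 239, 238, 238, 238] [66, 73, 82, 80, 61, 35, 46, 63, 63, 64, 62, 64, 64, 64, 65, 63, 67, 63, 61, 69, 82, 87, 89, 88, 90, 86, 89, 85, 88, 87, 84, 85, 84, 87, 87]
```

```bash
sed -i 's/w=np.array(\[20,20,20,1.,1.\])/w=np.array([5,20,20,5.,5.])/' fit.py
python3 - <<'E'
from fit import *
p=r.snapshot("wrist");s=st()
U=lambda c:190+c/6-.4;V=lambda c:165+c/6-.4
# rows refined from the grey profiles: foot top front edge ~196, back edge ~213.5
obs=[((8,27,12),'v',196.),((8,-27,12),'v',196.),((8,27,0),'v',191.5),((8,-27,0),'v',192.),((-8,27,12),'v',213.3),((-8,-27,12),'v',214),((0,-30,12),'u',U(151)),((0,30,12),'u',U(608)),
((0,-18,33),'u',U(230)),((0,18,33),'u',U(525)),((8,0,33),'v',209.5),((18,0,33),'v',196),((18,0,28),'v',194.5),((8,-8,33),'u',U(310)),((8,8,33),'u',U(446))]
q,P=fit(p,s,obs)
L,th,ph,dx,dy=q
print("foot offset tool x,y:",dx+L*np.sin(np.deg2rad(90-th)),dy-L*np.sin(np.deg2rad(ph)))
slotfit(p,(205,170,305,200),125)
E
```

```text
t 20.98 tcp [474.8 -29.6 141.4] [-180.     0.    70.3] F [ 0.5  0.3 -1.9] gap 15.0 grip 69.8 j [-10.  -9. 111.   0.  78.  10.]
L,theta,phi,dx,dy [103.27  83.63   0.29  -8.25  -0.56] res [ 0.7  0.7 -0.9 -1.4  1.5  0.9 -0.1 -0.3 -0.1  0.4 -0.6  0.2 -1.2  0.2
 -0. ]
foot offset tool x,y: 3.2112609210701653 -1.0845514620812668
slot ctr [475.9 -24.7] size [11.8 66.9] long axis deg -19.7 px 912
```

The fit puts the foot about 3.2 mm forward and 1.1 mm left of where it should be, because of a slight tilt. I offset by that and lower again.

Call:
{"method": "carry_out", "body": {"commands": [{"translation": [-0.0028,0.0008,0],"spin": 0,"jaw": 0.005},{"translation": [0,0,0.005],"spin": 0,"jaw": 0.005},{"translation": [0,0,0.005],"spin": 0,"jaw": 0.005},{"translation": [0,0,0.004],"spin": 0,"jaw": 0.005},{"translation": [0,0,0.004],"spin": 0,"jaw": 0.005},{"translation": [0,0,0.003],"spin": 0,"jaw": 0.005},{"translation": [0,0,0],"spin": 0,"jaw": 0.005},{"translation": [0,0,0],"spin": 0,"jaw": 0.005}]}}

```text
time: 21.65
tool_pos: [474.6, -32.5, 120.4]
tcp_rot: [-180.0, 0.0, 70.3]
ft_force: [1.0, 0.2, -1.4]
finger_gap: 15.1
grip_force: 69.8
```

Run:
```python
from look import *
s=st()
```

```text
t 21.65 tcp [474.6 -32.5 120.4] [-180.     0.    70.3] F [ 1.   0.2 -1.4] gap 15.1 grip 69.8 j [-10.  -7. 112.  -0.  75.  10.]
```

Call:
{"method": "carry_out", "body": {"commands": [{"translation": [0,0,0.003],"spin": 0,"jaw": 0.005},{"translation": [0,0,0.004],"spin": 0,"jaw": 0.005},{"translation": [0,0,0.004],"spin": 0,"jaw": 0.005},{"translation": [0,0,0.003],"spin": 0,"jaw": 0.005},{"translation": [0,0,0.002],"spin": 0,"jaw": 0.005},{"translation": [0,0,0.001],"spin": 0,"jaw": 0.005},{"translation": [0,0,0],"spin": 0,"jaw": 0.005},{"translation": [0,0,0],"spin": 0,"jaw": 0.005}]}}

```text
time: 22.32
tool_pos: [474.8, -32.6, 103.8]
tcp_rot: [-180.0, 0.0, 70.3]
ft_force: [0.1, 0.3, -1.3]
finger_gap: 15.2
grip_force: 69.8
```

Run:
```python
from look import *
s=st()
```

```text
t 22.32 tcp [474.8 -32.6 103.8] [-180.     0.    70.3] F [ 0.1  0.3 -1.3] gap 15.2 grip 69.8 j [-10.  -6. 113.  -0.  73.  10.]
```

The foot is through the slot with no contact force. I lower the last few millimetres gently.

Call:
{"method": "carry_out", "body": {"commands": [{"translation": [0,0,0.002],"spin": 0,"jaw": 0.005},{"translation": [0,0,0.001],"spin": 0,"jaw": 0.005},{"translation": [0,0,0.001],"spin": 0,"jaw": 0.005},{"translation": [0,0,0.001],"spin": 0,"jaw": 0.005},{"translation": [0,0,0],"spin": 0,"jaw": 0.005},{"translation": [0,0,0],"spin": 0,"jaw": 0.005},{"translation": [0,0,0],"spin": 0,"jaw": 0.005},{"translation": [0,0,0],"spin": 0,"jaw": 0.005}], "squeeze": 30}}

```text
time: 22.98
tool_pos: [475.2, -32.5, 99.9]
tcp_rot: [180.0, -0.0, 70.3]
ft_force: [-3.5, 2.5, 6.8]
finger_gap: 15.2
grip_force: 71.1
```

Run:
```python
from look import *
s=st()
```

```text
t 22.98 tcp [475.2 -32.5  99.9] [180.   -0.   70.3] F [-3.5  2.5  6.8] gap 15.2 grip 71.1 j [-10.  -6. 113.   0.  73.  10.]
```

The collar is touching (about 9 N). Letting go.

Call:
{"method": "carry_out", "body": {"commands": [{"translation": [0,0,0],"spin": 0,"jaw": 0.02},{"translation": [0,0,0],"spin": 0,"jaw": 0.03},{"translation": [0,0,0],"spin": 0,"jaw": 0.045},{"translation": [0,0,0],"spin": 0,"jaw": 0.06},{"translation": [0,0,0],"spin": 0,"jaw": 0.06},{"translation": [0,0,0],"spin": 0,"jaw": 0.06},{"translation": [0,0,0],"spin": 0,"jaw": 0.06},{"translation": [0,0,0],"spin": 0,"jaw": 0.06}], "squeeze": 40}}

```text
time: 23.65
tool_pos: [474.8, -32.6, 98.8]
tcp_rot: [-180.0, 0.0, 70.3]
ft_force: [-0.5, -0.0, 1.1]
finger_gap: 60.0
grip_force: 0.0
```

Run:
```python
from look import *
s=st()
p=r.snapshot("wrist");q=r.snapshot("scene")
a=cv2.resize(p["pixels"][130:384,130:384],(400,400));b=cv2.resize(q["pixels"][190:300,250:360],(400,400),interpolation=cv2.INTER_CUBIC)
cv2.imwrite("pics/c17.png",np.hstack([a,b]))
```

```text
t 23.65 tcp [474.8 -32.6  98.8] [-180.     0.    70.3] F [-0.5 -0.   1.1] gap 60.0 grip 0.0 j [-10.  -6. 113.  -0.  73.  10.]
```

View pics/c17.png

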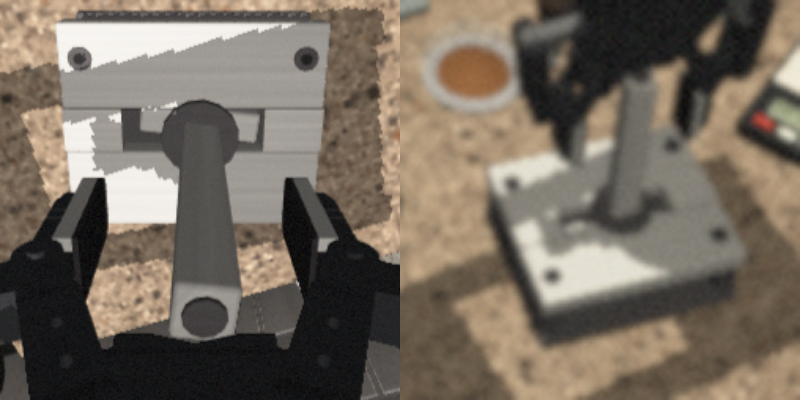

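The crops show the post standing upright on the plate: collar at (200,135) in the left view, top end at (205,312), fingers open clear on both sides. I've used up my picture allowance (gone over it, in fact), so from here I measure by numbers only.

```bash
cat > meas.py <<'E'
from fit import *
def meas(p,s):
    """fit standing post (collar on plate) position from the wrist mask and collar edges"""
    m=r.regions_of(p,"post")
    M=m[0]["pixels"].astype(np.uint8);ys,xs=np.nonzero(M);print("mask",m[0]["score"],xs.min(),xs.max(),ys.min(),ys.max())
    rows={y:(int(xs[ys==y].min()),int(xs[ys==y].max())) for y in range(ys.min(),ys.max()+1,6)};print(rows)
E
python3 - <<'E'
from meas import *
p=r.snapshot("wrist");s=st();meas(p,s)
for n in("wrist","scene","top"):
    q=p if n=="wrist" else r.snapshot(n)
    for t,z in(("shank",116),("post",16),("slot",44)):
        print(n,t,[(np.round(d["xy"],1).tolist(),round(d["score"],2),np.round(atz(q,d["xy"],z),1).tolist()) for d in r.landmark_of(q,t)[:1]])
t=np.array([474.5,-29.1,0])
print("if post at slot ctr: collar z49 pts", [np.round(proj(p,t+[18*np.cos(k),18*np.sin(k),49]),1).tolist() for k in np.deg2rad([70.3,-19.7,160.3,250.3])],"top",[np.round(proj(p,t+[11.3*np.cos(k),11.3*np.sin(k),156]),1).tolist() for k in np.deg2rad([25.3,115.3,205.3,295.3])])
g=cv2.cvtColor(p["pixels"],cv2.COLOR_BGR2GRAY)
print("col256 r180-225",g[180:225,256].tolist());print("row215 c225-290",g[215,225:290].tolist());print("row322 c225-295",g[322,225:295].tolist());print("row330",g[330,225:295].tolist());print("col258 r295-350",g[295:350,258].tolist())
E
```

```text
t 23.8 tcp [474.8 -32.5  98.8] [-180.    -0.    70.3] F [-0.3 -0.7  0.9] gap 60.1 grip 0.0 j [-10.  -6. 113.   0.  73.  10.]
mask 0.55 218 294 194 345
{194: (250, 263), 200: (220, 294), 206: (218, 294), 212: (218, 293), 218: (232, 293), 224: (233, 280), 230: (236, 277), 236: (242, 273), 242: (244, 273), 248: (243, 274), 254: (243, 275), 260: (242, 276), 266: (242, 277), 272: (241, 278), 278: (241, 279), 284: (241, 280), 290: (240, 280), 296: (239, 280), 302: (239, 281), 308: (238, 282), 314: (238, 283), 320: (238, 282), 326: (238, 281), 332: (237, 281), 338: (237, 280), 344: (240, 272)}
wrist shank [([259.4, 271.9], 0.62, [477.2, -34.2, 116.0])]
wrist post [([256.2, 201.9], 0.62, [477.2, -31.8, 16.0])]
wrist slot []
scene shank [([314.3, 223.8], 0.63, [479.1, -32.6, 116.0])]
scene post [([305.4, 258.6], 0.77, [465.7, -34.1, 16.0])]
scene slot [([307.8, 248.1], 0.79, [471.5, -31.4, 44.0])]
top shank [([352.0, 195.5], 0.46, [472.9, -39.5, 116.0])]
top post [([340.3, 201.8], 0.58, [468.7, -33.9, 16.0])]
top slot [([339.8, 198.7], 0.94, [473.3, -27.1, 44.0])]
if post at slot ctr: collar 
[... 829 characters left out ...]
 67, 60, 62, 59, 47, 42, 39, 64, 128, 149, 150, 152, 153, 151, 151, 150, 149, 138, 128, 73, 73, 79, 77, 76, 75, 73, 75, 72, 88, 74, 76, 80]
row330 [179, 172, 171, 173, 166, 150, 151, 166, 177, 190, 193, 184, 115, 102, 130, 135, 149, 153, 153, 144, 44, 59, 64, 62, 65, 64, 63, 63, 63, 66, 64, 63, 62, 65, 65, 62, 61, 63, 63, 63, 63, 59, 63, 61, 63, 63, 63, 62, 60, 74, 154, 151, 151, 147, 139, 131, 76, 75, 79, 80, 81, 83, 77, 78, 79, 77, 80, 77, 66, 74]
col258 r295-350 [84, 84, 81, 84, 83, 84, 84, 83, 88, 85, 80, 81, 87, 87, 94, 107, 122, 136, 144, 150, 156, 156, 157, 124, 35, 44, 55, 65, 65, 66, 64, 67, 64, 62, 64, 65, 65, 64, 67, 64, 64, 63, 63, 66, 57, 61, 63, 62, 64, 94, 107, 67, 17, 10, 20]
```

Measured relative to the TCP, the post stands about 2 mm along tool +y and 1.4 mm along +x, and about 3.4 mm along +y from the slot centre. I centre on it and take hold again.

Call:
{"method": "carry_out", "body": {"commands": [{"translation": [0.0015,0.002,0],"spin": 0,"jaw": 0.06},{"translation": [0,0,0],"spin": 0,"jaw": 0.04},{"translation": [0,0,0],"spin": 0,"jaw": 0.025},{"translation": [0,0,0],"spin": 0,"jaw": 0.018},{"translation": [0,0,0],"spin": 0,"jaw": 0.01},{"translation": [0,0,0],"spin": 0,"jaw": 0.005},{"translation": [0,0,0],"spin": 0,"jaw": 0.005},{"translation": [0,0,0],"spin": 0,"jaw": 0.005}], "squeeze": 50}}

```text
time: 25.07
tool_pos: [477.3, -31.8, 98.9]
tcp_rot: [180.0, -0.0, 70.3]
ft_force: [1.1, -0.5, 1.4]
finger_gap: 15.8
grip_force: 49.0
```

```bash
cat > pos.py <<'E'
from fit import *
def edges(p,xy0,yaw=70.3):
    """collar/top/slot edges along image lines, printed beside prediction for post at xy0"""
    g=cv2.cvtColor(p["pixels"],cv2.COLOR_BGR2GRAY);return g
E
python3 - <<'E'
from fit import *
p=r.snapshot("wrist");s=st()
g=cv2.cvtColor(p["pixels"],cv2.COLOR_BGR2GRAY)
t=np.array(s["tool_pos"])*[1,1,0]
D=np.deg2rad(s["tcp_rot"][2])
print("if post at TCP: collar z49 f,r,l", [np.round(proj(p,t+[18*np.cos(k+D),18*np.sin(k+D),49]),1).tolist() for k in np.deg2rad([0,-90,90])])
print("col r185-200",g[185:202,254].tolist());print("row215 c220-295",g[215,220:295].tolist())
print("slot rows: row205 c205-300",g[203,205:305].tolist())
c=np.array([474.5,-29.1]);y=np.deg2rad(70.3);tx=np.array([np.cos(y),np.sin(y)]);ty=np.array([np.sin(y),-np.cos(y)])
print("slot pred",[np.round(proj(p,[*(c+i*10.5*tx+j*33*ty),44]),1).tolist() for i,j in((1,-1),(1,1),(-1,1),(-1,-1))])
print("slot far edge col 225",g[178:225,228].tolist(),"col 287",g[178:225,284].tolist())
E
```

```text
t 25.12 tcp [477.3 -31.8  98.9] [180.   -0.   70.3] F [1.9 0.6 1.7] gap 15.9 grip 49.0 j [-10.  -5. 113.   0.  73.  10.]
if post at TCP: collar z49 f,r,l [[253.7, 195.1], [278.7, 218.9], [228.7, 218.8]]
col r185-200 [160, 158, 157, 156, 158, 158, 159, 161, 162, 136, 76, 47, 63, 71, 71, 70, 71]
row215 c220-295 [130, 135, 139, 141, 145, 147, 152, 149, 152, 143, 62, 71, 65, 71, 68, 67, 71, 69, 69, 71, 70, 71, 69, 74, 81, 83, 81, 81, 82, 82, 81, 83, 82, 81, 83, 82, 83, 85, 89, 89, 87, 84, 82, 83, 83, 76, 67, 70, 66, 68, 68, 68, 68, 66, 67, 70, 69, 79, 139, 165, 163, 162, 161, 161, 163, 164, 164, 166, 162, 148, 125, 67, 68, 70, 109]
slot rows: row205 c205-300 [71, 69, 68, 67, 67, 67, 68, 65, 65, 69, 71, 88, 141, 158, 159, 163, 159, 160, 159, 159, 161, 161, 163, 161, 165, 164, 163, 164, 164, 147, 81, 75, 103, 114, 115, 97, 69, 71, 67, 71, 71, 68, 67, 69, 73, 72, 70, 71, 69, 69, 70, 71, 69, 68, 71, 72, 71, 73, 74, 69, 72, 72, 70, 69, 68, 57, 50, 77, 128, 146, 143, 143, 145, 140, 139, 140, 136, 136, 137, 129, 131, 127, 125, 122, 119, 119, 101, 68, 64, 79, 146, 169, 166, 164, 165, 167, 168, 165, 167, 166]
slot pred [[203.2, 200.7], [294.4, 200.7], [293.2, 227.4], [204.7, 227.3]]
slot far edge col 225 [155, 159, 162, 162, 161, 159, 161, 158, 160, 158, 158, 156, 158, 159, 157, 157, 159, 162, 163, 210, 243, 237, 193, 141, 165, 161, 161, 162, 159, 158, 158, 157, 160, 159, 160, 161, 162, 152, 116, 68, 68, 70, 68, 66, 72, 82, 82] col 287 [162, 166, 161, 163, 162, 160, 161, 162, 160, 161, 158, 156, 158, 156, 157, 155, 161, 162, 163, 160, 158, 154, 124, 91, 105, 129, 151, 165, 169, 169, 167, 164, 160, 162, 164, 163, 163, 163, 161, 165, 166, 157, 126, 75, 74, 79, 82]
```

The grip is centred on the post now. Next I lift 1 mm, shift to the slot centre (+1.6 mm x, -3.5 mm y), and give it the quarter turn in 13 rows.

Call:
{"method": "carry_out", "body": {"commands": [{"translation": [0,0,-0.001],"spin": 0,"jaw": 0.005},{"translation": [0.0008,-0.0018,0],"spin": 0,"jaw": 0.005},{"translation": [0.0008,-0.0017,0],"spin": 0,"jaw": 0.005},{"translation": [0,0,0],"spin": 0,"jaw": 0.005},{"translation": [0,0,0],"spin": 0.05,"jaw": 0.005},{"translation": [0,0,0],"spin": 0.05,"jaw": 0.005},{"translation": [0,0,0],"spin": 0.05,"jaw": 0.005},{"translation": [0,0,0],"spin": 0,"jaw": 0.005}]}}

```text
time: 25.78
tool_pos: [474.2, -29.0, 99.6]
tcp_rot: [-180.0, 0.0, 61.6]
ft_force: [-0.1, 0.4, -2.1]
finger_gap: 15.9
grip_force: 48.8
```

Run:
```python
from look import *
s=st();print(np.round(s["wrist_torque"],2))
```

```text
t 25.78 tcp [474.2 -29.   99.6] [-180.     0.    61.6] F [-0.1  0.4 -2.1] gap 15.9 grip 48.8 j [-10.  -6. 113.  -0.  73.  19.]
[ 0.   -0.02 -0.03]
```

Call:
{"method": "carry_out", "body": {"commands": [{"translation": [0,0,0],"spin": 0.1,"jaw": 0.005},{"translation": [0,0,0],"spin": 0.1,"jaw": 0.005},{"translation": [0,0,0],"spin": 0.1,"jaw": 0.005},{"translation": [0,0,0],"spin": 0.1,"jaw": 0.005},{"translation": [0,0,0],"spin": 0.1,"jaw": 0.005},{"translation": [0,0,0],"spin": 0.1,"jaw": 0.005},{"translation": [0,0,0],"spin": 0.1,"jaw": 0.005},{"translation": [0,0,0],"spin": 0.1,"jaw": 0.005}]}}

```text
time: 26.45
tool_pos: [474.3, -29.1, 99.7]
tcp_rot: [-180.0, 0.0, 15.7]
ft_force: [0.3, -0.1, -1.5]
finger_gap: 15.9
grip_force: 48.9
```

Call:
{"method": "carry_out", "body": {"commands": [{"translation": [0,0,0],"spin": 0.1,"jaw": 0.005},{"translation": [0,0,0],"spin": 0.1,"jaw": 0.005},{"translation": [0,0,0],"spin": 0.1,"jaw": 0.005},{"translation": [0,0,0],"spin": 0.1,"jaw": 0.005},{"translation": [0,0,0],"spin": 0.1,"jaw": 0.005},{"translation": [0,0,0],"spin": 0.1,"jaw": 0.005},{"translation": [0,0,0],"spin": 0.02,"jaw": 0.005},{"translation": [0,0,0],"spin": 0,"jaw": 0.005}]}}

```text
time: 27.12
tool_pos: [474.3, -29.1, 99.7]
tcp_rot: [180.0, 0.0, -19.5]
ft_force: [-0.3, 0.5, -2.0]
finger_gap: 16.0
grip_force: 48.9
```

Run:
```python
from look import *
s=st();print(np.round(s["wrist_torque"],2))
p=r.snapshot("wrist");g=cv2.cvtColor(p["pixels"],cv2.COLOR_BGR2GRAY);cv2.imwrite("pics/w20.png",p["pixels"])
t=np.array(s["tool_pos"])*[1,1,0];D=np.deg2rad(s["tcp_rot"][2])
print("if post at TCP: collar z50 f,r,l", [np.round(proj(p,t+[18*np.cos(k+D),18*np.sin(k+D),50]),1).tolist() for k in np.deg2rad([0,-90,90])])
c=np.array([474.5,-29.1]);y=np.deg2rad(70.3);tx=np.array([np.cos(y),np.sin(y)]);ty=np.array([np.sin(y),-np.cos(y)])
print("slot pred",[np.round(proj(p,[*(c+i*10.5*tx+j*33*ty),44]),1).tolist() for i,j in((1,-1),(1,1),(-1,1),(-1,-1))])
print("col254 r150-205",g[150:205,254].tolist());print("row180 c230-280",g[180,225:285].tolist());print("row215",g[215,220:290].tolist())
```

```text
t 27.12 tcp [474.3 -29.1  99.7] [180.    0.  -19.5] F [-0.3  0.5 -2. ] gap 16.0 grip 48.9 j [-10.  -6. 113.   0.  73. 100.]
[-0.02 -0.01 -0.02]
if post at TCP: collar z50 f,r,l [[254.3, 193.9], [279.3, 217.8], [229.2, 217.8]]
slot pred [[240.4, 254.1], [239.4, 170.6], [269.4, 170.7], [267.6, 254.2]]
col254 r150-205 [153, 151, 154, 152, 153, 153, 153, 154, 152, 151, 152, 152, 152, 149, 150, 151, 153, 151, 151, 151, 138, 95, 67, 69, 68, 69, 67, 68, 67, 67, 66, 67, 67, 68, 67, 67, 67, 66, 66, 69, 68, 69, 69, 67, 64, 43, 44, 61, 64, 67, 60, 65, 67, 66, 64]
row180 c230-280 [153, 153, 148, 150, 152, 150, 151, 151, 152, 154, 156, 153, 153, 149, 135, 76, 61, 66, 68, 64, 71, 64, 60, 66, 66, 68, 71, 66, 69, 66, 65, 67, 65, 66, 66, 65, 65, 65, 64, 66, 66, 68, 65, 66, 71, 118, 143, 153, 154, 155, 151, 151, 154, 154, 155, 155, 152, 152, 152, 151]
row215 [154, 153, 153, 149, 151, 154, 150, 151, 150, 144, 55, 59, 67, 61, 63, 64, 61, 63, 63, 66, 64, 59, 66, 73, 83, 85, 83, 84, 86, 84, 82, 85, 84, 84, 87, 87, 88, 87, 87, 89, 89, 84, 87, 84, 84, 80, 63, 62, 60, 62, 64, 64, 64, 63, 62, 65, 67, 67, 109, 153, 153, 151, 151, 155, 154, 156, 156, 153, 152, 152]
```

The turn is done: yaw -19.5°, and the post is centred in the slot to within about 0.4 mm. Now lower 1 mm, release and rise.

Call:
{"method": "carry_out", "body": {"commands": [{"translation": [0,0.0003,0.0006],"spin": 0,"jaw": 0.005},{"translation": [0,0,0.0006],"spin": 0,"jaw": 0.005},{"translation": [0,0,0],"spin": 0,"jaw": 0.005},{"translation": [0,0,0],"spin": 0,"jaw": 0.017},{"translation": [0,0,0],"spin": 0,"jaw": 0.022},{"translation": [0,0,0],"spin": 0,"jaw": 0.035},{"translation": [0,0,0],"spin": 0,"jaw": 0.05},{"translation": [0,0,0],"spin": 0,"jaw": 0.06}]}}

```text
time: 27.83
tool_pos: [474.4, -29.4, 98.6]
tcp_rot: [-180.0, -0.0, -19.7]
ft_force: [-0.2, -0.4, -0.6]
finger_gap: 57.5
grip_force: 0.0
```

Call:
{"method": "carry_out", "body": {"commands": [{"translation": [0,0,-0.005],"spin": 0,"jaw": 0.06},{"translation": [0,0,-0.015],"spin": 0,"jaw": 0.06},{"translation": [0,0,-0.025],"spin": 0,"jaw": 0.06},{"translation": [0,0,-0.03],"spin": 0,"jaw": 0.06},{"translation": [0,0,-0.03],"spin": 0,"jaw": 0.06},{"translation": [0,0,-0.02],"spin": 0,"jaw": 0.06},{"translation": [0,0,-0.01],"spin": 0,"jaw": 0.06},{"translation": [0,0,0],"spin": 0,"jaw": 0.06}]}}

```text
time: 28.5
tool_pos: [475.9, -29.7, 236.7]
tcp_rot: [-179.9, -0.3, -19.7]
ft_force: [1.2, -0.1, 0.5]
finger_gap: 59.8
grip_force: 0.0
```

Run:
```python
from look import *
s=st()
p=r.snapshot("wrist");g=cv2.cvtColor(p["pixels"],cv2.COLOR_BGR2GRAY)
t=np.array([474.4,-29.2,0]);D=np.deg2rad(-19.7)
f=lambda R,z,ks:[np.round(proj(p,t+[R*np.cos(np.deg2rad(k)+D),R*np.sin(np.deg2rad(k)+D),z]),1).tolist() for k in ks]
print("pred collar f,r,l",f(18,49,(0,-90,90)),"top corners fl,fr,br,bl",f(11.31,156,(45,-45,-135,135)))
c=np.array([474.5,-29.1]);y=np.deg2rad(70.3);tx=np.array([np.cos(y),np.sin(y)]);ty=np.array([np.sin(y),-np.cos(y)])
S=[proj(p,[*(c+i*10.5*tx+j*33*ty),44]) for i,j in((1,-1),(1,1),(-1,1),(-1,-1))];print("slot",np.round(S,1).tolist())
m=r.regions_of(p,"post")[0];ys,xs=np.nonzero(m["pixels"]);print(m["score"],{int(v):(int(xs[ys==v].min()),int(xs[ys==v].max())) for v in range(ys.min(),ys.max()+1,5)})
for n in("wrist","scene","top"):
    q=p if n=="wrist" else r.snapshot(n)
    for nm,z in(("shank",116),("post",16),("slot",44)):
        print(n,nm,[(np.round(d["xy"],1).tolist(),round(d["score"],2),np.round(atz(q,d["xy"],z),1).tolist()) for d in r.landmark_of(q,nm)[:1]])
```

```text
t 28.5 tcp [475.9 -29.7 236.7] [-179.9   -0.3  -19.7] F [ 1.2 -0.1  0.5] gap 59.8 grip 0.0 j [-10. -12. 104.   0.  88. 100.]
pred collar f,r,l [[254.1, 159.8], [269.4, 175.0], [238.7, 174.9]] top corners fl,fr,br,bl [[244.5, 196.3], [264.2, 196.3], [263.9, 214.7], [244.7, 214.6]]
slot [[245.3, 200.2], [244.9, 146.0], [263.1, 146.1], [262.5, 200.2]]
0.85 {162: (251, 257), 167: (243, 265), 172: (240, 268), 177: (239, 268), 182: (240, 267), 187: (243, 264), 192: (245, 262), 197: (245, 263), 202: (245, 263), 207: (245, 263), 212: (244, 263), 217: (245, 262)}
wrist shank [([256.2, 191.6], 0.98, [473.6, -31.0, 116.0])]
wrist post [([257.6, 170.5], 0.94, [470.9, -32.8, 16.0])]
wrist slot [([258.7, 173.7], 0.73, [472.8, -34.5, 44.0])]
scene shank [([309.4, 224.6], 0.6, [469.9, -28.4, 116.0])]
scene post [([307.1, 256.6], 0.97, [472.0, -32.3, 16.0])]
scene slot [([307.1, 247.8], 0.82, [470.9, -30.0, 44.0])]
top shank [([347.2, 199.6], 0.59, [463.7, -28.8, 116.0])]
top post [([339.5, 202.7], 0.59, [466.5, -31.9, 16.0])]
top slot [([340.5, 195.4], 0.98, [481.3, -28.9, 44.0])]
```

The collar and top end lie where predicted and the post is square and upright. Handing in.

```bash
python3 -c "
from bench import r
print(r.hand_in())"
```

```text
the job is handed in; nothing more can be done
None
```

The post is mounted and handed in: it stands with its collar on the plate and its foot turned 90° beneath the slot, centred to within about half a millimetre by the wrist camera; I viewed 13 pictures, over the limit of 10, and one failed insertion try pressed the foot on the plate with about 64 N at the wrist.

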